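# Clamp a cavity filter in the rail fixture and scan its label

### The arm

A 6-joint arm with a two-finger parallel gripper is mounted at the origin on the work surface. World frame = base frame: x ahead of the robot, y to its left, z up, the work surface at z = 0. Lengths are in mm, angles in degrees, forces in N, time in s.
With the tool pointing down it reaches from about 350 to 850 mm from the base axis. Payload 8.1 kg.
Tool frame: the origin (TCP) lies on the centre line of the jaws, within the pads' length; the fingertips stand 8 mm ahead of it and the grasp point (between the pads) lies 11 mm behind it; x points along the fingers, z is the direction in which the jaws open and shut, and the axes are right-handed (so a half turn about x gives the same grasp; the last joint's range is limited). The gripper opens to 85 mm and grips with 20 to 120 N. Pads are 22 mm wide; open, the fingers measure 114 mm over their backs; the gripper's body (76 mm by 85 mm) begins 54 mm behind the grasp point. The pads swing forward as they close: fully open they stand 13 mm farther back than shut.
Start: joints at [-74.966, 7.471, 85.268, -0, 87.261, -4.893], TCP at [204.518, -564.072, 201.592] pointing down, gripper open.
Joint ranges: [-169.43, 169.43], [-51.17, 129.36], [1.28, 143.12], [-76.62, 256.62], [0, 156.53], [-152.29, 152.29]. Speed limits (degrees/s): [136.94, 136.94, 159.86, 180, 180, 180].

### API

Orientations are given as [roll, pitch, yaw] about the fixed x, y, z axes, in that order (R = Rz(yaw) Ry(pitch) Rx(roll)).
In Python, from bench import r, vision, order gives the robot as it stands. The module is installed in compiled form; this text tells all that it offers.
- The arm moves only by the shell command python3 -m jog 'ROWS' [FORCE]. ROWS is JSON, a list of rows, each a list of 3 entries, a list of its own where there are three numbers: the shift along the world's x, y, z in m, then the turn, a rotation vector about the world's x, y, z in rad, then the opening, from -1 (shut) to 1 (fully open). A call has 1 to 5 rows; each row is the pose to reach, as a shift and turn from the pose commanded when the call began; what a row does not reach only later rows make up. A row lasts 1/12 s, in which the tool goes at most 41.7 mm and 7.16 degrees, less where a joint would pass 70% of its speed; a pose out of reach is approached as far as the arm can. A call with a gripper value outside its range is refused whole. The fingers move at their own pace and stop on an object; FORCE is the grip in N (left out, the last holds). Time passes only in rows, so rows that repeat a pose let the fingers close. It gives the time, the measured TCP pose, the force and the opening at its end, in the units of the state.
- r.sense(): the state, without advancing time (a new reading comes with each control period).
- vision.snapshot(name): name is "side" or "top" or "wrist"; returns the picture (480x640x3 uint8, red, green, blue); there is no depth.
- vision.camera_model(name): a dict with "fov_y" (degrees; the focal length in pixels is half the picture's height over the tangent of half this angle, whatever the lens; pixels are square), "cx", "cy" (the principal point, pixels), "D" ([k1, k2, p1, p2, k3] as OpenCV has them; the pictures are not rectified), "world_to_cam" (4x4, takes a point from world to camera coordinates). Camera axes: x right, y down, z forward; pixel columns grow to the right and rows downward; lengths in mm; the calibration is good to about 2 mm. A picture is of the moment at which its call begins: read the wrist's pose just before it. camera_model takes no time and is no camera call; for the wrist camera it gives the pose at the moment of the call.
- order.hand_in(): hands the job in, once; it reports no verdict.
The state is a dict: "time": time; "joint_pos": joint angles; "qd": joint speeds; "joint_efforts": joint torques, N m; "tool_pos": TCP position; "tcp_rot": TCP orientation; "ft_force": force on the tool from outside, world axes, zero at the start; "wrist_torque": the same for the moment, N m; "finger_gap": finger opening in mm.
Only numpy, scipy, OpenCV 4.12 (cv2) and the standard library are available. Lean on these libraries where they do the work, as an engineer would, in place of code of your own. Each camera call takes 0.05 s, during which the arm holds its last target.

### The job

Lay the long silver cavity filter flat on the fixture's rail between the side guides, then slide the stop along until the filter is held snugly between it and the end stop, and flip the stop's cam lever fully down to lock it. Then pick up the hand scanner, hold its reading window steady a few centimetres (about 8) straight above the filter's barcode label, facing it squarely, for a second and a half, and set the scanner back down on the open bench resting on its head and heel as it was. Leave the other things on the bench where they are.

Things in the scene. Friction and masses are not known exactly. Their poses are not given: they have to be found in the camera images.
- fixture: Fixed rail fixture. Aluminium rail 94 wide (x), 350 long (y -165 to +185), flat top at z = 18; origin on the bench under it. Filter bed: y -145 to -5. Four low side guides, inner faces at x = +-29 (58 apart), 8 thick, tops at z = 30, 20 long at y = -125 and y = -25, 80 free between. Feet 134 wide, 6 high. Along its middle, y +55 to +185, stands a 6 thick clamp blade, top at z = 46.
- end_stop_face (a point): Middle of the inner face (fixture y = -145) of the fixed end stop, 38 above the bench; axes as the fixture's; the filter goes on its +y side. The end stop is 70 wide (x), 20 thick, its top 80 above the bench.
- stop (a joint): Travel of the dark steel sliding stop along the rail in m: 0 = fully back (face at fixture y = +75), growing towards the end stop (-y), at most 0.095; with the 140 mm filter home against the end stop the face touches it at 0.080. Starts at 0 to 0.040. Friction about 4 N. With the lever down the cam locks it.
- stop_face (a point): Point on the sliding stop's flat face that meets the filter, 38 above the bench; axes as the fixture's; the face looks along -y. The stop's carriage reaches from the face 105 mm back (+y), 112 wide (x), its upper surface 34 above the bench.
- stop_grip (a point): Middle of the stop's upright block, 62 above the bench, 10 mm behind the face. The block is 44 wide (x), 20 thick (y), from 34 to 82 above the bench; grip it across its width (x) from above, and slide along -y.
- lever (a joint): Angle of the black cam lever in rad: 0 = upright (open); it starts between 0 and 0.3; flipped to the fixture's -x side it lies level at 1.57, its stop is at 1.6. It stays where it is left. It turns lightly at first; from about 0.9 the cam bites and it takes some 3 to 6 N at the pad.
- lever_pivot (a point): The lever's pivot, 52 above the bench, 85 mm behind the stop's face (+y), over the rail's middle. Pivot axis along the fixture's y; z of this frame points along the lever to its tip. Two cheeks beside it reach 10 mm above the pivot, 13 mm to either side in x and 19 mm to either side in y.
- lever_pad (a point): Middle of the lever's wide pad, 75 mm from the pivot; the pad is 26 wide (y), 10 thick, its tip 92 mm from the pivot. Axes turn with the lever: z to the tip, -x is the side that ends up underneath; push on the +x side.
- filter_mid (a point): Centre of the loose cavity filter, an aluminium block 50 wide (x) x 140 long (y) x 40 high (z) of about 0.45 kg, 20 above its underside; y along its length. On top are a round connector 10 mm high near each end (y = +-58), small tuning screws 6 mm high and the label. Either end may face the end stop.
- filter_label (a point): Centre of the white barcode label (34 x 34, black stripes) on the filter's top, 32 mm from its centre along +y; z is the label's outward normal; axes as the filter's.
- scanner: The loose hand scanner, 175 long, about 0.22 kg. Origin on the bench under its middle when it rests, x along it towards the head, z up. Black bar handle 30 wide (y), 26 high, from x = -84 to +30, its underside 20 and its top 46 above the bench; grey head 55 x 56 x 46 centred at x = +58; it rests on the underside of its head and on a heel at x = -76.
- scanner_grip (a point): Place to grip on the handle, 10 mm behind the scanner's middle (x = -10), 33 above the bench when it rests; grip across y (30 wide) from above. Axes as the scanner's.
- scanner_window (a point): Centre of the reading window in the underside of the scanner's head (x = +58, z = 0); it looks along -z of the scanner. Axes as the scanner's.
- attenuator: Bystander: short finned aluminium block 50 x 85 x 29, without a label.
- multimeter: Bystander: grey meter 85 x 160 x 36 lying flat.
- kit_case: Bystander: black flat case 90 x 130 x 36.
- parts_bin: Bystander: grey open bin 120 x 100 x 50.
- screwdriver: Bystander: screwdriver 180 long, lying.
- spanner: Bystander: spanner 160 long, lying.
- mug: Bystander: white mug, 80 across, 90 high.
There are look-alikes about, which are no part of the job. What is shaped like the scanner but blue or red is not meant. Leave any turquoise look-alike of the part that bears filter_mid alone.

How it is judged (in metres and radians):
On the way, in this order (a step that is already met when the one before it is completed fails the run):
1. the filter lies flat on the rail between the side guides, let go (x of filter_mid in the frame of fixture between -0.008 and 0.008 m and z of filter_mid in the frame of fixture between 0.032 and 0.043 m and angle between filter_mid's own z axis and vertical below 0.08 rad and angle between the y axis of filter_mid and the y axis of fixture, either way round below 0.1 rad and contact force between filter and the fingers below 0.5 N and linear speed of filter below 0.02 m/s), for 0.1 s.
2. the stop is slid up so that the filter is held between both stops, lever still open (x of filter_mid in the frame of fixture between -0.008 and 0.008 m and z of filter_mid in the frame of fixture between 0.032 and 0.043 m and angle between filter_mid's own z axis and vertical below 0.08 rad and angle between the y axis of filter_mid and the y axis of fixture, either way round below 0.1 rad and y of filter_mid in the frame of end_stop_face between 0.067 and 0.074 m and y of filter_mid in the frame of stop_face between -0.074 and -0.067 m and value of joint lever below 0.9 rad), for 0.1 s.
3. the cam lever is flipped fully down with the filter still held (x of filter_mid in the frame of fixture between -0.008 and 0.008 m and z of filter_mid in the frame of fixture between 0.032 and 0.043 m and angle between filter_mid's own z axis and vertical below 0.08 rad and angle between the y axis of filter_mid and the y axis of fixture, either way round below 0.1 rad and y of filter_mid in the frame of end_stop_face between 0.067 and 0.074 m and y of filter_mid in the frame of stop_face between -0.074 and -0.067 m and value of joint lever above 1.45 rad), for 0.2 s.
4. the scanner's window is held steady over the label, facing it (x of filter_label in the frame of scanner_window between -0.02 and 0.02 m and y of filter_label in the frame of scanner_window between -0.02 and 0.02 m and z of filter_label in the frame of scanner_window between -0.14 and -0.03 m and angle between the z axis of scanner_window and the z axis of filter_label, either way round below 0.35 rad and linear speed of scanner below 0.03 m/s and angular speed of scanner below 0.2 rad/s), for 1 s.
At the end, for the whole second after the job is handed in: Filter flat on the rail between the guides (8 mm across, 0.1 rad), within 4 mm of both end stop and sliding stop; cam lever over 1.45 rad; scanner at rest on the bench on head and heel, upright (0.1 rad). Earlier it was held 1 s, label within 20 mm of its beam, 30-140 mm off, square to 0.35 rad (all of step 3 and height (world z) of scanner_window below 0.01 m and height (world z) of scanner_grip below 0.043 m and angle between scanner_grip's own z axis and vertical below 0.1 rad and linear speed of each of scanner, filter below 0.02 m/s); the robot touches nothing.
It fails at once if a bystander is shifted by more than 30 mm (distance of any of attenuator, multimeter, kit_case, parts_bin, screwdriver, spanner, mug from where it was at the start of the episode above 0.03 m).
It also fails if it takes over 72 s, if anything falls off the work surface, if the arm or the gripper's body presses on something with over 40 N, if the wrist force passes 120 N, or if a joint passes its speed limit or range.

## Working session

There is one attempt and no reset: what is moved stays moved. The work goes in short steps, Python scripts to look and compute and a shell command to move; the robot and the scene stay as the last step left them, time stands still between calls to the robot, and variables do not carry over. Pictures are saved under pics/ and viewed, and the job is handed in when it is done.

```bash
mkdir -p pics; python3 - <<'E'
from bench import r,vision
import cv2
s=r.sense();print(s)
for n in("side","top","wrist"):
    cv2.imwrite(f"pics/{n}0.png",vision.snapshot(n)[:,:,::-1]); m=vision.camera_model(n);print(n,m)
E
```

```text
{'time': 0.0, 'joint_pos': array([-7.49649595e+01,  7.51597029e+00,  8.53312256e+01,  8.12269968e-04,
        8.72617112e+01, -4.89231789e+00]), 'qd': array([ 0.01323832,  0.05003305,  0.02517364,  0.02426747,  0.05688948,
       -0.04816006]), 'joint_efforts': array([-2.75831462e-04, -5.69391882e+01, -5.00556064e+01, -2.69573111e-04,
        1.43136547e-02, -2.51803527e-05]), 'tool_pos': array([ 204.36864411, -563.45989721,  200.51685195]), 'tcp_rot': array([174.68088365,  89.89108993, 104.60820242]), 'ft_force': array([-0.02173513,  0.27932272, -0.38331501]), 'wrist_torque': array([-0.02722229, -0.00244721, -0.01825601]), 'finger_gap': 85.19422420052697}
side {'fov_y': 52.555040293435425, 'cx': 317.33222043792887, 'cy': 237.04803304097544, 'D': array([-0.0952046,  0.       ,  0.       ,  0.       ,  0.       ]), 'world_to_cam': array([[ 9.85636574e-01, -1.68833774e-01, -3.96241202e-03,
        -4.81141252e+02],
       [-1.09471744e-01, -6.20868663e-01, -7.76233238e-01,
         1.69847426e+02],
       [ 1.28594249e-01,  7.65517642e-01, -6.30433390e-01,
         1.28810690e+03],
   
[... 425 characters left out ...]
e+02],
       [ 8.63825666e-02, -9.96584632e-03, -9.96212193e-01,
         1.30785676e+03],
       [ 0.00000000e+00,  0.00000000e+00,  0.00000000e+00,
         1.00000000e+00]])}
wrist {'fov_y': 64.2440286028974, 'cx': 312.2882669497016, 'cy': 245.32684884631206, 'D': array([-0.00211772,  0.        ,  0.        ,  0.        ,  0.        ]), 'world_to_cam': array([[ 3.40307386e-01, -9.40313442e-01, -1.23062084e-03,
        -6.00553625e+02],
       [-8.91477275e-01, -3.23048897e-01,  3.17659690e-01,
        -4.14128919e+01],
       [-2.99097227e-01, -1.07004868e-01, -9.48203990e-01,
         3.81289953e+02],
       [ 0.00000000e+00,  0.00000000e+00,  0.00000000e+00,
         1.00000000e+00]])}
```

View pics/top0.png

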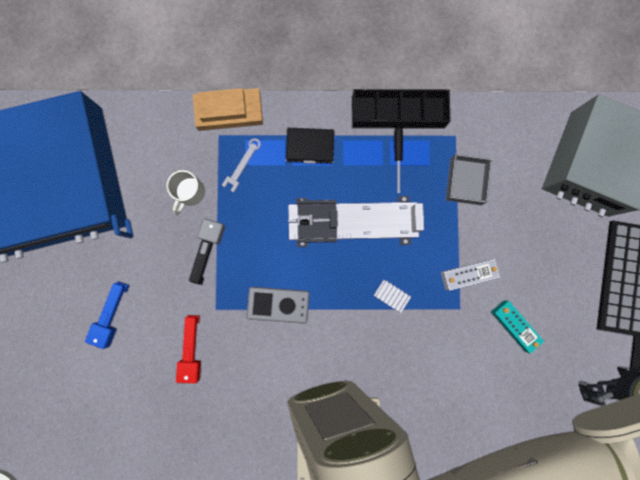

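View pics/side0.png

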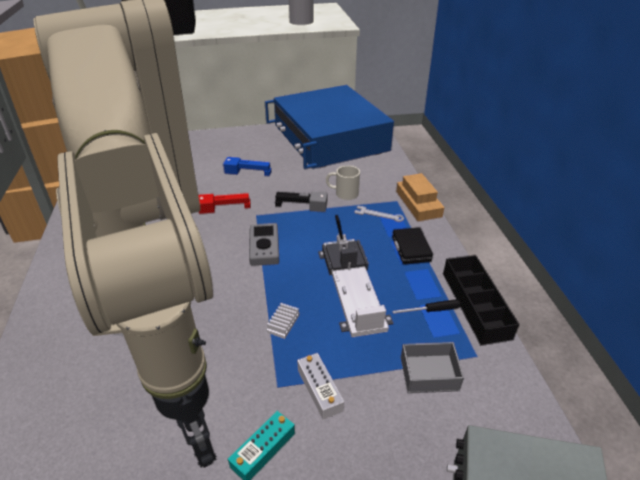

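View pics/wrist0.png

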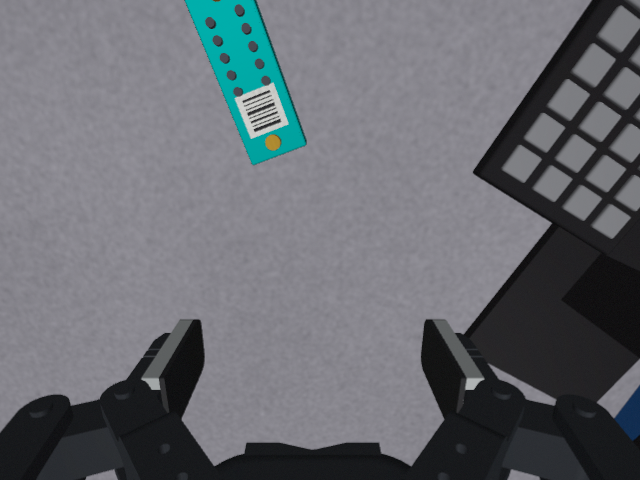

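Top view: filter candidates are the silver block (470,275), the turquoise look-alike (518,327), and the attenuator (393,296). I choose the silver one. Scanner candidates are grey/black (207,250), blue (107,315) and red (188,350). I choose the grey/black one. The fixture is at (355,220), with the end stop on the right (world -y) and the stop and lever on the left. Next, close crops.

```bash
cat > h.py <<'E'
import numpy as np,cv2
from bench import r,vision
def K(m):
    f=240/np.tan(np.radians(m['fov_y']/2)); return np.array([[f,0,m['cx']],[0,f,m['cy']],[0,0,1]])
def pw(m,uv,z):
    p=cv2.undistortPoints(np.array([[uv]],float),K(m),m['D'])[0,0]
    T=m['world_to_cam'];R=T[:3,:3];c=-R.T@T[:3,3];d=R.T@np.array([p[0],p[1],1]);return c+d*(z-c[2])/d[2]
def px(m,P):
    T=m['world_to_cam'];q,_=cv2.projectPoints(np.array(P,float).reshape(-1,1,3),cv2.Rodrigues(T[:3,:3])[0],T[:3,3],K(m),m['D']);return q[:,0]
def snap(n,f):
    m=vision.camera_model(n);a=vision.snapshot(n)[:,:,::-1].copy();cv2.imwrite(f"pics/{f}.png",a);return m,a
def crop(a,x0,y0,x1,y1,s,f):
    cv2.imwrite(f"pics/{f}.png",cv2.resize(a[y0:y1,x0:x1],None,fx=s,fy=s,interpolation=cv2.INTER_CUBIC))
def st():
    s=r.sense();print({k:np.round(s[k],2) for k in('time','tool_pos','tcp_rot','ft_force','finger_gap','joint_pos')})
E
python3 - <<'E'
from h import *
a=cv2.imread('pics/top0.png')
crop(a,430,240,560,360,6,'c_filter');crop(a,280,185,435,255,5,'c_fix');crop(a,180,210,230,290,7,'c_scan')
E
```

```text
(no output)
```

View pics/c_filter.png

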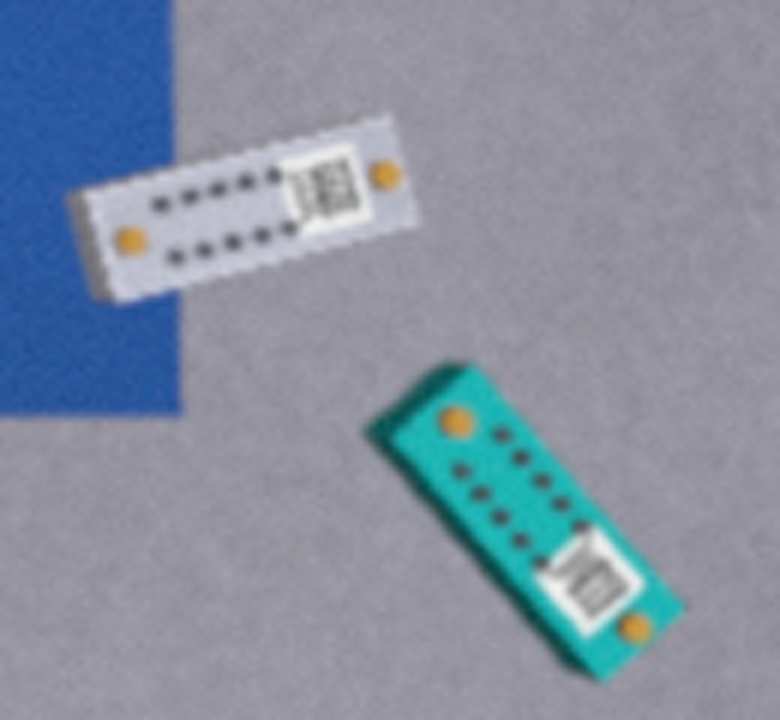

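View pics/c_fix.png

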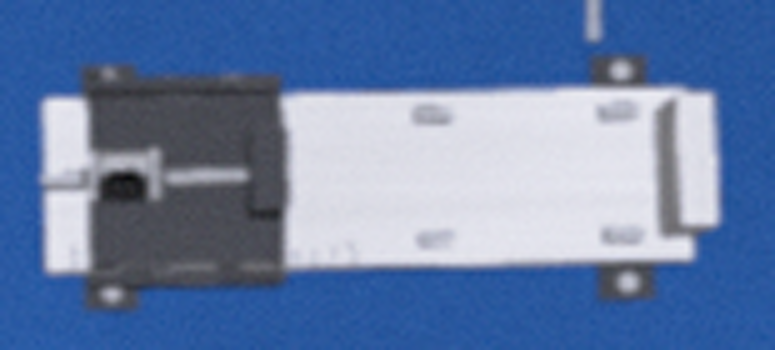

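View pics/c_scan.png

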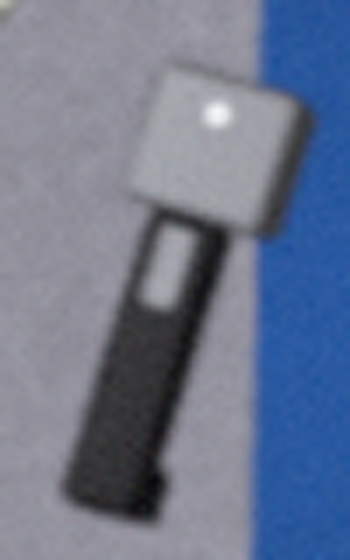

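```bash
python3 - <<'E'
from h import *
m=vision.camera_model('top')
def P(u,v,s,o,z): return pw(m,(u/s+o[0]-.5+.5/s,v/s+o[1]-.5+.5/s),z)[:2]
f=[P(*q,6,(430,240),40) for q in((85,190),(392,115),(418,228),(115,303))]
print('filter',np.round(f,1),np.mean(f,0))
c=[P(*q,6,(430,240),50) for q in((132,240),(386,175))];d=c[1]-c[0];print('conn',c,np.mean(c,0),np.linalg.norm(d),np.degrees(np.arctan2(d[1],d[0])))
print('label',P(328,187,6,(430,240),40))
g=[P(*q,5,(280,185),18) for q in((42,97),(692,88),(695,260),(45,272))];print('rail',np.round(g,1),np.mean(g,0))
gd=[P(*q,5,(280,185),30) for q in((432,115),(617,112),(436,238),(622,236))];print('guides',np.round(gd,1),np.mean(gd,0))
print('endtop',P(660,103,5,(280,185),80),P(683,230,5,(280,185),80),P(715,93,5,(280,185),80),P(720,228,5,(280,185),80))
print('stoptop',P(284,130,5,(280,185),82),P(284,215,5,(280,185),82),P(248,215,5,(280,185),82),'carr',P(282,280,5,(280,185),34),P(90,280,5,(280,185),34))
s=[P(*q,7,(180,210),46) for q in((172,62),(310,100),(262,237),(130,195))];print('head',np.round(s,1),np.mean(s,0))
s=[P(*q,7,(180,210),46) for q in((65,490),(150,510),(160,205),(230,235))];print('handle',np.round(s,1))
E
```

```text
filter [[ 441.8 -276.9]
 [ 474.7 -413.4]
 [ 425.  -423.3]
 [ 392.4 -289. ]] [ 433.4747383  -350.66338988]
conn [array([ 419.91140024, -294.33820263]), array([ 448.05129134, -406.30486796])] [ 433.98134579 -350.3215353 ] 115.44863626914697 -75.89239071510421
label [ 443.01919149 -384.14484902]
rail [[ 623.8  135.2]
 [ 628.9 -216.9]
 [ 535.4 -216.8]
 [ 528.9  133.2]] [579.24134442 -41.32853751]
guides [[ 612.3  -74.4]
 [ 614.  -173.8]
 [ 546.1  -75.9]
 [ 547.2 -175.4]] [ 579.91377942 -124.87126083]
endtop [ 611.39477089 -187.04104281] [ 545.49506384 -197.76530633] [ 616.63060284 -215.61865095] [ 546.53026189 -216.85999611]
stoptop [596.95412118   7.37530003] [553.01034272   7.54974323] [553.00798513  26.01288857] carr [523.32877134   6.56871573] [523.34292779 108.47256885]
head [[581.  354.4]
 [566.6 302.3]
 [515.  319.4]
 [530.8 369.1]] [548.36208391 336.31205383]
handle [[420.6 391.1]
 [413.1 359.4]
 [527.  357.8]
 [515.7 331.4]]
```

```bash
python3 -m jog '[[[0.037,0.036,0],[0,0,0.12],1],[[0.06,0.06,0],[0,0,0.24],1],[[0.09,0.09,0],[0,0,0.36],1],[[0.12,0.12,0],[0,0,0.48],1],[[0.15,0.15,0],[0,0,0.6],1]]' 60; python3 -m jog '[[[0.02,0.02,0],[0,0,0.12],1],[[0.04,0.04,0],[0,0,0.24],1],[[0.06,0.05,0],[0,0,0.36],1],[[0.07,0.06,0],[0,0,0.48],1],[[0.08,0.0636,0],[0,0,0.6],1]]'; python3 -m jog '[[[0,0,0],[0,0,0.12],1],[[0,0,0],[0,0,0.24],1],[[0,0,0],[0,0,0.266],1],[[0,0,0],[0,0,0.266],1]]'
python3 - <<'E'
from h import *
st();m,a=snap('wrist','w1')
from scipy.spatial.transform import Rotation as Ro
R=Ro.from_euler('xyz',r.sense()['tcp_rot'],degrees=True).as_matrix();print(R.round(3))
E
```

```text
time: 0.57
tool_pos: [352.6, -415.1, 201.3]
tcp_rot: [148.0, 90.0, 112.6]
ft_force: [0.3, -0.9, 0.9]
finger_gap: 85.5
time: 0.98
tool_pos: [432.9, -351.3, 201.2]
tcp_rot: [113.4, 89.9, 112.5]
ft_force: [0.0, -0.9, 0.3]
finger_gap: 85.2
time: 1.32
tool_pos: [431.8, -352.9, 201.2]
tcp_rot: [124.0, 90.0, 138.0]
ft_force: [-0.5, 1.1, 0.0]
finger_gap: 85.5
{'time': np.float64(1.32), 'tool_pos': array([ 431.76, -352.87,  201.18]), 'tcp_rot': array([124.02,  89.96, 138.03]), 'ft_force': array([-0.54,  1.1 ,  0.02]), 'finger_gap': np.float64(85.46), 'joint_pos': array([-44.53,   0.98,  92.12,  -0.  ,  86.94, -58.55])}
[[-0.    -0.24   0.971]
 [ 0.     0.971  0.24 ]
 [-1.     0.001 -0.   ]]
```

View pics/w1.png

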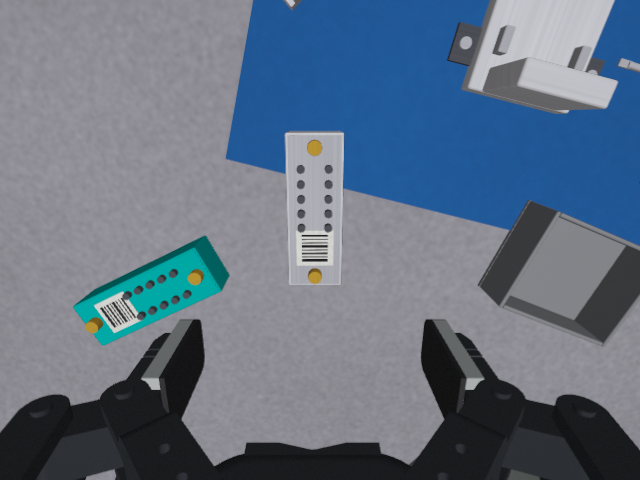

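Wrist view: the silver filter with its label and two gold connectors is centred at about (315,210), aligned with the jaws. The turquoise one is off to the left at (150,290). Next I'll work out its pose.

```bash
python3 - <<'E'
from h import *
m=vision.camera_model('wrist')
c=[pw(m,q,40) for q in((286,133),(343,132),(340.5,284.5),(290,284.5))];print(np.round(c,1),np.mean(c,0))
k=[pw(m,q,50)[:2] for q in((314.5,147.5),(315,276))];d=k[1]-k[0];print(k,np.mean(k,0),np.degrees(np.arctan2(d[1],d[0])))
E
```

```text
[[ 393.9 -292.4   40. ]
 [ 440.2 -280.2   40. ]
 [ 474.8 -415.7   40. ]
 [ 427.9 -427.2   40. ]] [ 434.20211083 -353.88044812   40.        ]
[array([ 419.76456241, -297.47082479]), array([ 447.89606519, -408.84771243])] [ 433.8303138  -353.15926861] -75.82474815384084
```

```bash
python3 -m jog '[[[0.001,0.001,-0.04],[0,0,0],1],[[0.002,0.001,-0.08],[0,0,0],1],[[0.002,0.001,-0.12],[0,0,0],1],[[0.002,0.001,-0.15],[0,0,0],1],[[0.002,0.001,-0.17],[0,0,0],1]]'; python3 -m jog '[[[0,0,-0.008],[0,0,0],1],[[0,0,-0.013],[0,0,0],1],[[0,0,-0.013],[0,0,0],1]]'
python3 - <<'E'
from h import *
st();snap('wrist','w2')
E
```

```text
time: 1.78
tool_pos: [431.7, -350.2, 27.2]
tcp_rot: [122.0, 89.7, 135.8]
ft_force: [1.1, 0.5, -0.5]
finger_gap: 85.4
time: 2.03
tool_pos: [433.7, -352.2, 18.4]
tcp_rot: [122.0, 90.0, 135.9]
ft_force: [-0.4, 0.8, -0.2]
finger_gap: 85.7
{'time': np.float64(2.03), 'tool_pos': array([ 433.71, -352.15,   18.4 ]), 'tcp_rot': array([121.99,  89.97, 135.87]), 'ft_force': array([-0.39,  0.83, -0.21]), 'finger_gap': np.float64(85.74), 'joint_pos': array([-44.33,  10.68, 101.72,  -0.  ,  67.63, -58.21])}
```

View pics/w2.png

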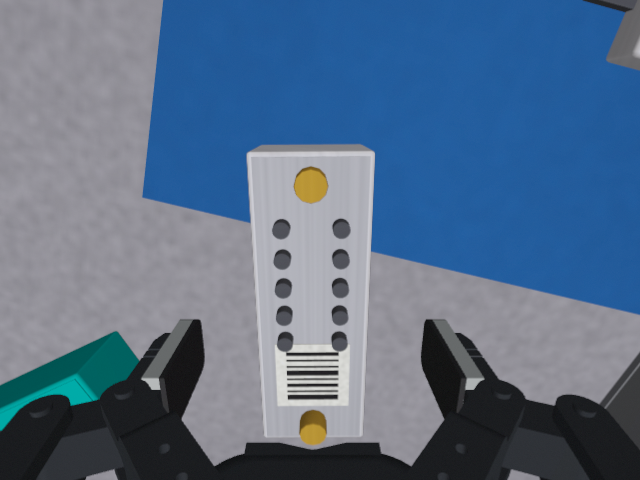

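The filter stands between the open fingers, centred at column 313. Closing.

```bash
python3 -m jog '[[[0,0,0],[0,0,0],-1],[[0,0,0],[0,0,0],-1],[[0,0,0],[0,0,0],-1],[[0,0,0],[0,0,0],-1],[[0,0,0],[0,0,0],-1]]' 60; python3 -m jog '[[[0,0,0.03],[0,0,0],-1],[[0,0,0.07],[0,0,0],-1],[[0,0,0.1],[0,0,0],-1],[[0,0,0.1],[0,0,0],-1]]'
python3 - <<'E'
from h import *
st();snap('wrist','w3')
E
```

```text
time: 2.5
tool_pos: [434.2, -352.5, 19.2]
tcp_rot: [-58.8, 89.9, -44.9]
ft_force: [-0.3, 1.2, -0.3]
finger_gap: 25.5
time: 2.83
tool_pos: [437.3, -355.5, 126.9]
tcp_rot: [-58.3, 89.3, -44.3]
ft_force: [0.7, -0.8, 1.6]
finger_gap: 0.3
{'time': np.float64(2.83), 'tool_pos': array([ 437.32, -355.5 ,  126.9 ]), 'tcp_rot': array([-58.26,  89.32, -44.33]), 'ft_force': array([ 0.74, -0.8 ,  1.59]), 'finger_gap': np.float64(0.34), 'joint_pos': array([-44.32,   3.84,  97.04,  -0.  ,  78.43, -58.25])}
```

View pics/w3.png

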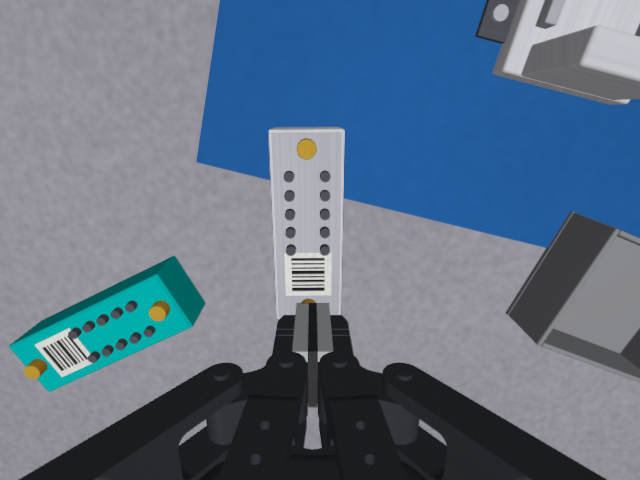

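The fingers closed to 0 and the filter didn't move, so the grasp missed. I need to check TCP against camera consistency.

```bash
python3 - <<'E'
from h import *
s=r.sense();t=s['tool_pos']
for n in('wrist','top','side'):
    m,a=snap(n,n+'4');print(n,px(m,[t,t+[0,0,8],t+[0,0,-8]]).round(0).tolist())
a=cv2.imread('pics/top4.png');q=a[200:400,380:560]
b=cv2.imread('pics/side4.png')[280:480,180:420]
cv2.imwrite('pics/cmp4.png',np.hstack([cv2.resize(q,(360,400)),cv2.resize(b,(440,367))[:367].copy() if 0 else cv2.resize(b,(440,400))]))
E
```

```text
wrist [[313.0, 288.0], [313.0, 295.0], [313.0, 281.0]]
top [[484.0, 273.0], [485.0, 273.0], [483.0, 273.0]]
side [[321.0, 357.0], [321.0, 354.0], [321.0, 359.0]]
```

View pics/cmp4.png

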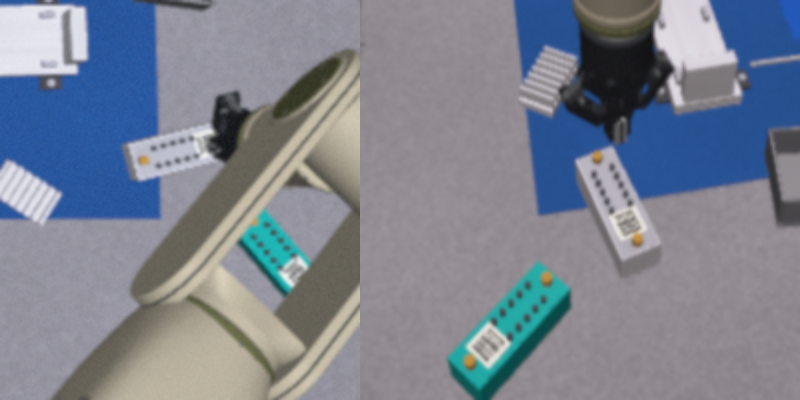

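```bash
python3 - <<'E'
from h import *
from scipy.spatial.transform import Rotation as Ro
s=r.sense();t=s['tool_pos'];R=Ro.from_euler('xyz',s['tcp_rot'],degrees=True).as_matrix()
m=vision.camera_model('wrist')
T=m['world_to_cam'];c=-T[:3,:3].T@T[:3,3];print('cam in tool',R.T@(c-t))
for x in(8,0,-10,-20,-30,-40,-50): print(x,px(m,[t+R@[x,y,0] for y in(-11,0,11)]).round(0).tolist())
m=vision.camera_model('side')
for x in(8,0,-10,-20,-30): print(x,px(m,[t+R@[x,0,0]]).round(0).tolist())
a=cv2.imread('pics/side4.png');crop(a,270,290,370,390,7,'s4c')
E
```

```text
cam in tool [-173.17153845   80.71725241   -0.42501029]
8 [[313.0, 301.0], [313.0, 282.0], [313.0, 262.0]]
0 [[313.0, 308.0], [313.0, 288.0], [313.0, 268.0]]
-10 [[313.0, 318.0], [313.0, 297.0], [313.0, 276.0]]
-20 [[313.0, 329.0], [313.0, 307.0], [313.0, 285.0]]
-30 [[313.0, 341.0], [313.0, 318.0], [313.0, 295.0]]
-40 [[313.0, 355.0], [313.0, 331.0], [313.0, 306.0]]
-50 [[313.0, 370.0], [313.0, 345.0], [313.0, 319.0]]
8 [[320.0, 360.0]]
0 [[320.0, 358.0]]
-10 [[320.0, 355.0]]
-20 [[320.0, 352.0]]
-30 [[320.0, 349.0]]
```

View pics/s4c.png

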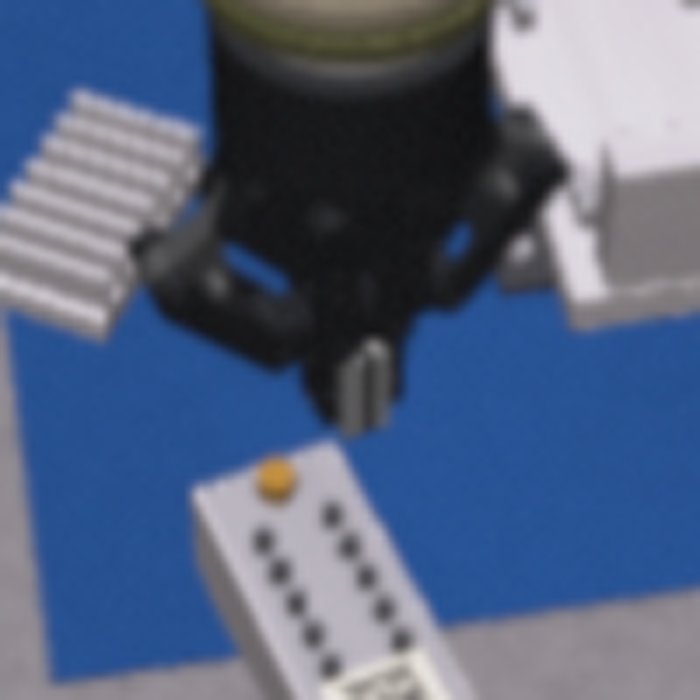

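```bash
python3 - <<'E'
from h import *
from scipy.spatial.transform import Rotation as Ro
for i in range(2):
    st()
s=r.sense();t=s['tool_pos'];R=Ro.from_euler('xyz',s['tcp_rot'],degrees=True).as_matrix();print(R.round(3))
a=cv2.imread('pics/wrist4.png');crop(a,250,270,380,420,5,'w4c')
E
```

```text
{'time': np.float64(3.03), 'tool_pos': array([ 433.3 , -351.65,  117.52]), 'tcp_rot': array([122.74,  89.91, 136.66]), 'ft_force': array([ 0.79,  0.37, -0.89]), 'finger_gap': np.float64(0.17), 'joint_pos': array([-44.32,   4.26,  97.62,  -0.  ,  78.21, -58.25])}
{'time': np.float64(3.03), 'tool_pos': array([ 433.3 , -351.65,  117.52]), 'tcp_rot': array([122.74,  89.91, 136.66]), 'ft_force': array([ 0.79,  0.37, -0.89]), 'finger_gap': np.float64(0.17), 'joint_pos': array([-44.32,   4.26,  97.62,  -0.  ,  78.21, -58.25])}
[[-0.001 -0.241  0.971]
 [ 0.001  0.971  0.241]
 [-1.     0.001 -0.001]]
```

View pics/w4c.png

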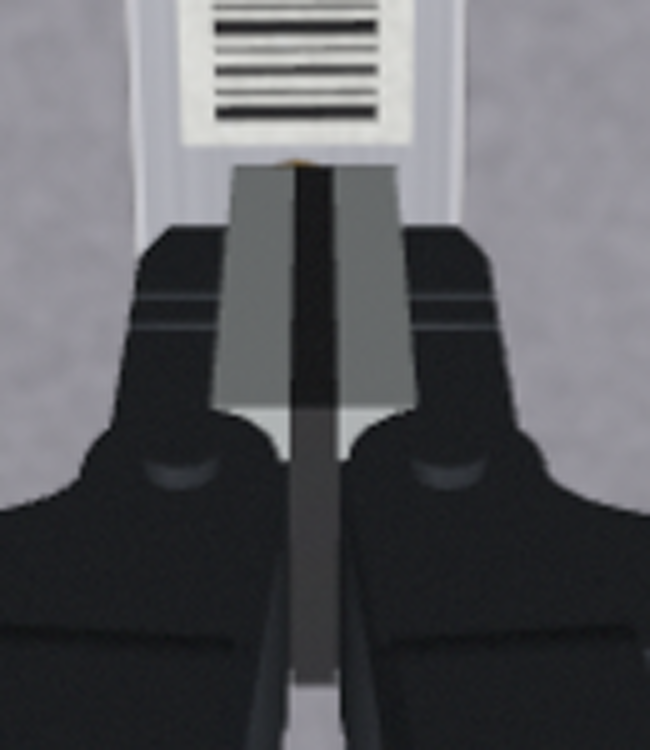

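```bash
python3 - <<'E'
from h import *
from scipy.spatial.transform import Rotation as Ro
s=r.sense();t=s['tool_pos'];R=Ro.from_euler('xyz',s['tcp_rot'],degrees=True).as_matrix()
for n in('wrist','side'):
  m=vision.camera_model(n);print(n)
  for x in(8,0,-10,-20,-30,-40): print(x,px(m,[t+R@[x,y,0] for y in(-11,0,11)]).round(0).tolist())
T=vision.camera_model('wrist')['world_to_cam'];c=-T[:3,:3].T@T[:3,3];print('cam in tool',R.T@(c-t))
E
```

```text
wrist
8 [[313.0, 301.0], [313.0, 282.0], [313.0, 262.0]]
0 [[313.0, 308.0], [313.0, 288.0], [313.0, 268.0]]
-10 [[313.0, 318.0], [313.0, 297.0], [313.0, 276.0]]
-20 [[313.0, 329.0], [313.0, 307.0], [313.0, 285.0]]
-30 [[313.0, 341.0], [313.0, 318.0], [313.0, 295.0]]
-40 [[313.0, 355.0], [313.0, 331.0], [313.0, 306.0]]
side
8 [[322.0, 364.0], [320.0, 360.0], [318.0, 356.0]]
0 [[322.0, 362.0], [320.0, 358.0], [318.0, 354.0]]
-10 [[322.0, 359.0], [320.0, 355.0], [318.0, 351.0]]
-20 [[322.0, 356.0], [320.0, 352.0], [318.0, 348.0]]
-30 [[322.0, 353.0], [320.0, 349.0], [318.0, 345.0]]
-40 [[322.0, 349.0], [320.0, 345.0], [317.0, 341.0]]
cam in tool [-173.17153845   80.71725241   -0.42501029]
```

The finger-tip view doesn't agree with the stated TCP. Both the side camera and the wrist camera put the shut tips about 35 mm behind the reported TCP (the text says 8 mm ahead), so the first grasp closed above the filter. I'll go deeper using the measured offset and watch the force.

```bash
python3 -m jog '[[[0,0,-0.01],[0,0,0],1],[[0,0,-0.03],[0,0,0],1],[[0,0,-0.05],[0,0,0],1],[[0,0,-0.07],[0,0,0],1],[[0,0,-0.09],[0,0,0],1]]';python3 -m jog '[[[0,0,-0.01],[0,0,0],1],[[0,0,-0.02],[0,0,0],1],[[0,0,-0.03],[0,0,0],1],[[0,0,-0.03],[0,0,0],1]]';
python3 - <<'E'
from h import *
st();snap('wrist','w5');m,a=snap('side','s5');crop(a,240,290,400,410,5,'s5c')
E
```

```text
time: 3.45
tool_pos: [432.4, -350.8, 25.1]
tcp_rot: [121.6, 89.8, 135.5]
ft_force: [0.1, -0.5, -0.3]
finger_gap: 60.8
time: 3.78
tool_pos: [432.6, -351.0, -3.9]
tcp_rot: [121.9, 89.8, 135.8]
ft_force: [-0.0, 1.2, -0.8]
finger_gap: 85.5
{'time': np.float64(3.78), 'tool_pos': array([ 432.63, -351.02,   -3.86]), 'tcp_rot': array([121.9 ,  89.81, 135.82]), 'ft_force': array([-0.02,  1.16, -0.8 ]), 'finger_gap': np.float64(85.49), 'joint_pos': array([-44.33,  12.44, 102.35,  -0.  ,  65.41, -58.25])}
```

View pics/w5.png

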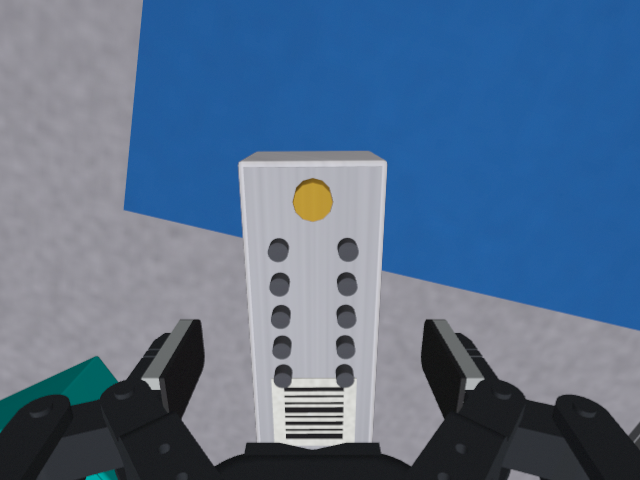

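View pics/s5c.png

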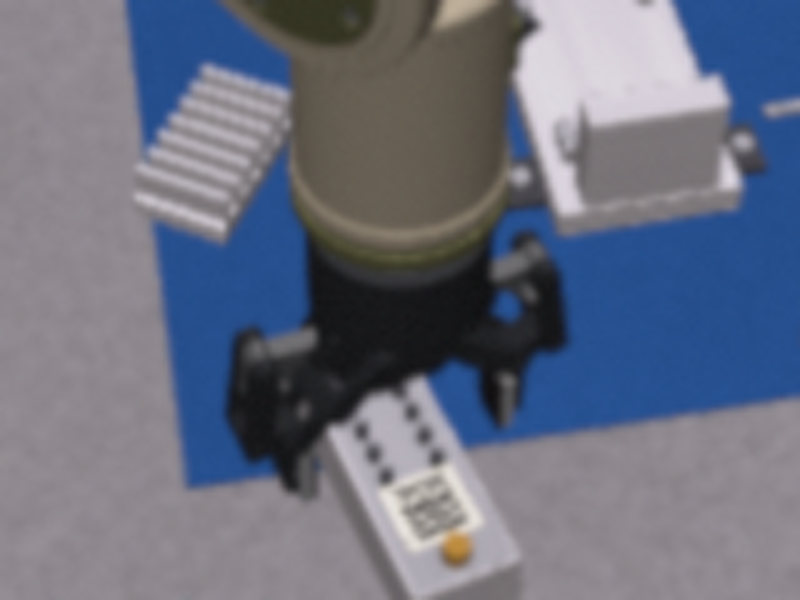

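```bash
python3 -m jog '[[[0.001,0,-0.01],[0,0,0],1],[[0.001,0,-0.018],[0,0,0],1],[[0.001,0,-0.025],[0,0,0],1],[[0.001,0,-0.025],[0,0,0],1]]';
python3 - <<'E'
from h import *
st();m,a=snap('side','s6');crop(a,240,290,400,410,5,'s6c')
E
```

```text
time: 4.22
tool_pos: [433.8, -351.1, -28.4]
tcp_rot: [122.7, 89.8, 136.7]
ft_force: [-0.2, 0.2, -1.2]
finger_gap: 85.3
{'time': np.float64(4.22), 'tool_pos': array([ 433.78, -351.13,  -28.35]), 'tcp_rot': array([122.73,  89.84, 136.66]), 'ft_force': array([-0.21,  0.19, -1.16]), 'finger_gap': np.float64(85.28), 'joint_pos': array([-44.25,  14.69, 102.67,  -0.  ,  62.8 , -58.18])}
```

View pics/s6c.png

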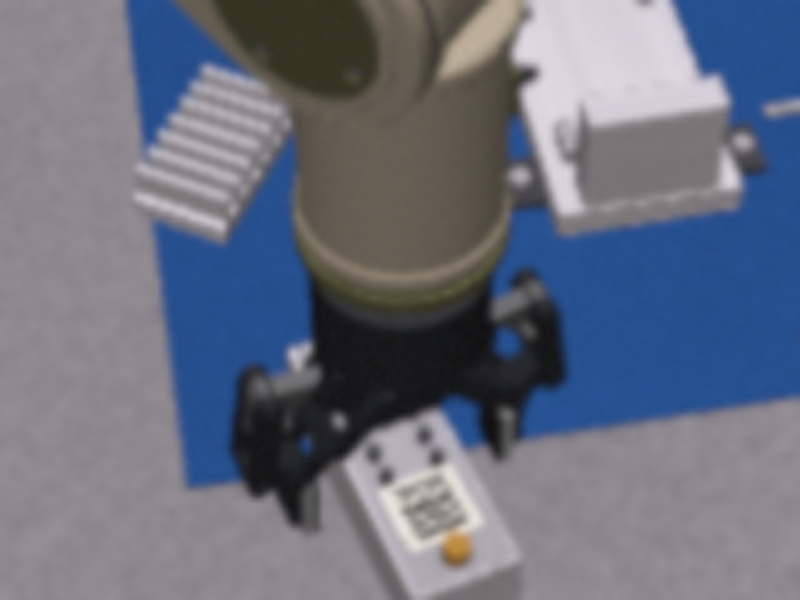

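Now the fingers reach down both sides: tips at about crop (310,525) and (505,455). Closing.

```bash
python3 -m jog '[[[0,0,0],[0,0,0],-1],[[0,0,0],[0,0,0],-1],[[0,0,0],[0,0,0],-1],[[0,0,0],[0,0,0],-1],[[0,0,0],[0,0,0],-1]]' 60; python3 -m jog '[[[0,0,0.005],[0,0,0],-1],[[0,0,0.02],[0,0,0],-1],[[0,0,0.04],[0,0,0],-1],[[0,0,0.07],[0,0,0],-1],[[0,0,0.1],[0,0,0],-1]]'
python3 - <<'E'
from h import *
m,a=snap('wrist','w7');st();m,a=snap('side','s7');crop(a,240,270,400,390,5,'s7c')
E
```

```text
time: 4.68
tool_pos: [435.1, -352.7, -25.7]
tcp_rot: [-71.9, 89.9, -58.0]
ft_force: [-1.5, -0.8, 3.5]
finger_gap: 49.2
time: 5.1
tool_pos: [433.4, -350.6, 72.8]
tcp_rot: [118.8, 89.7, 132.7]
ft_force: [0.7, 0.4, -4.4]
finger_gap: 49.2
{'time': np.float64(5.15), 'tool_pos': array([ 437.01, -354.  ,   80.93]), 'tcp_rot': array([-56.1 ,  89.63, -42.17]), 'ft_force': array([ 5.45, -4.31, -0.03]), 'finger_gap': np.float64(49.04), 'joint_pos': array([-4.424e+01,  6.470e+00,  9.927e+01,  1.000e-02,  7.389e+01,
       -5.818e+01])}
```

View pics/w7.png

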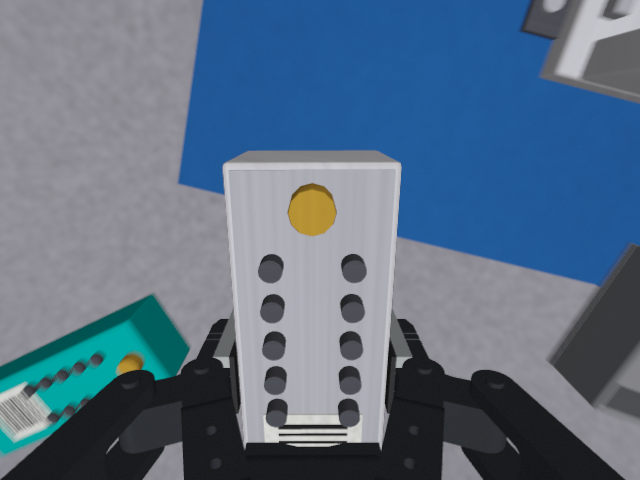

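View pics/s7c.png

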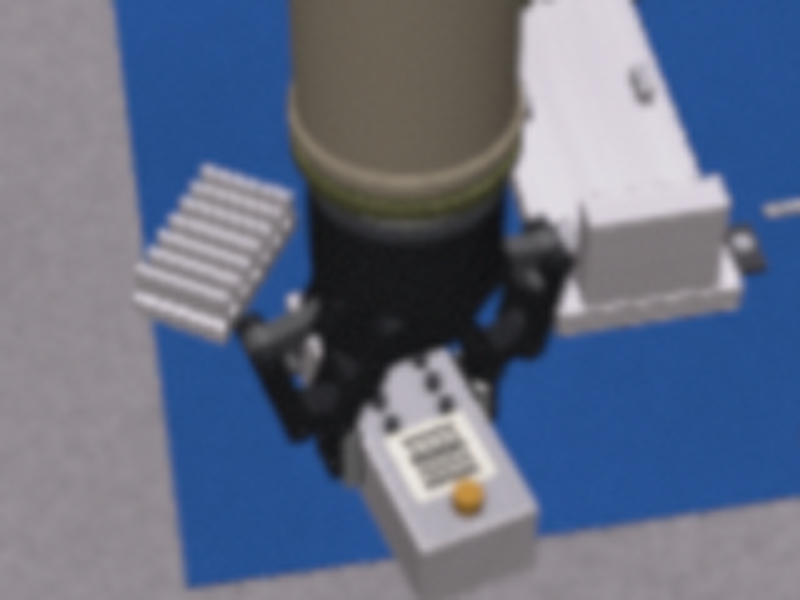

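Gripped: gap 49 mm, filter held level. Carrying it over the end stop to above the filter bed.

```bash
python3 -m jog '[[[0.005,0.008,0.02],[0,0,-0.04],-1],[[0.02,0.03,0.04],[0,0,-0.09],-1],[[0.038,0.06,0.05],[0,0,-0.14],-1],[[0.055,0.09,0.05],[0,0,-0.19],-1],[[0.073,0.12,0.05],[0,0,-0.227],-1]]';python3 -m jog '[[[0.02,0.03,0],[0,0,0],-1],[[0.038,0.06,0],[0,0,0],-1],[[0.055,0.085,0],[0,0,0],-1],[[0.068,0.103,0],[0,0,0],-1],[[0.073,0.11,0],[0,0,0],-1]]'; python3 -m jog '[[[0,0,0],[0,0,0],-1],[[0,0,0],[0,0,0],-1],[[0,0,0],[0,0,0],-1]]'
python3 - <<'E'
from h import *
from scipy.spatial.transform import Rotation as Ro
st();m,a=snap('wrist','w8');print(Ro.from_euler('xyz',r.sense()['tcp_rot'],degrees=True).as_matrix().round(3))
E
```

```text
time: 5.62
tool_pos: [508.1, -230.9, 123.1]
tcp_rot: [106.2, 90.0, 106.9]
ft_force: [0.9, -0.5, -4.9]
finger_gap: 49.6
time: 6.03
tool_pos: [581.2, -118.5, 121.5]
tcp_rot: [133.5, 89.8, 134.6]
ft_force: [0.3, 0.0, -4.6]
finger_gap: 49.5
time: 6.28
tool_pos: [579.8, -122.9, 122.5]
tcp_rot: [178.1, 89.9, 178.9]
ft_force: [-0.7, -0.5, -5.4]
finger_gap: 49.2
{'time': np.float64(6.28), 'tool_pos': array([ 579.75, -122.88,  122.48]), 'tcp_rot': array([178.05,  89.89, 178.94]), 'ft_force': array([-0.74, -0.49, -5.4 ]), 'finger_gap': np.float64(49.22), 'joint_pos': array([-1.690e+01,  9.270e+00,  9.165e+01, -3.000e-02,  7.918e+01,
       -1.778e+01])}
[[-0.001 -0.015  1.   ]
 [-0.     1.     0.015]
 [-1.    -0.    -0.001]]
```

View pics/w8.png

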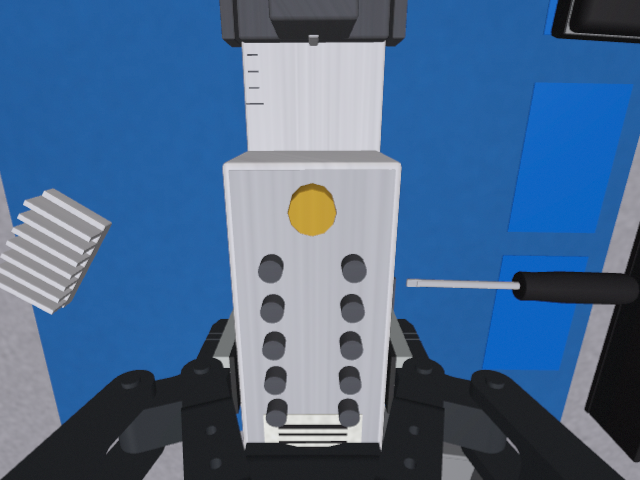

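```bash
python3 - <<'E'
from h import *
m=vision.camera_model('wrist')
for q in((244,60),(384,60),(248,148),(380.5,148)): print(q,pw(m,q,18).round(1))
t=r.sense()['tool_pos'][2]
print('conn',pw(m,(312,208),t+28+50).round(1),'end edge',pw(m,(225,168),t+68).round(1),pw(m,(400,167),t+68).round(1))
print('block face', pw(m,(272,38),82).round(1))
for q in((221,43),(405,40)): print('carriage front?',pw(m,q,34).round(1))
print('stop face at rail', pw(m,(314,44),18).round(1))
E
```

```text
(244, 60) [533.2  -7.6  18. ]
(384, 60) [625.5  -6.2  18. ]
(248, 148) [533.6 -64.   18. ]
(380.5, 148) [627.2 -62.7  18. ]
conn [579.  -64.5 200.8] end edge [555.2 -56.  190.8] [602.8 -55.1 190.8]
block face [558.1  -5.4  82. ]
carriage front? [ 5.22e+02 -3.00e-01  3.40e+01]
carriage front? [634.9   3.   34. ]
stop face at rail [579.2   2.6  18. ]
```

```bash
python3 -m jog '[[[0.001,0.004,-0.03],[0,0,0],-1],[[0.001,0.004,-0.06],[0,0,0],-1],[[0.001,0.004,-0.09],[0,0,0],-1],[[0.001,0.004,-0.105],[0,0,0],-1],[[0.001,0.004,-0.112],[0,0,0],-1]]';python3 -m jog '[[[0,0,-0.005],[0,0,0],-1],[[0,0,-0.01],[0,0,0],-1],[[0,0,-0.014],[0,0,0],-1],[[0,0,-0.014],[0,0,0],-1]]'
python3 - <<'E'
from h import *
st();m,a=snap('side','s9');crop(a,300,220,420,350,5,'s9c');m,a=snap('wrist','w9')
E
```

```text
time: 6.75
tool_pos: [578.4, -118.5, 7.7]
tcp_rot: [164.5, 89.7, 165.3]
ft_force: [-1.3, -0.6, -4.7]
finger_gap: 49.1
time: 7.08
tool_pos: [582.3, -118.5, -1.9]
tcp_rot: [-17.1, 89.9, -16.2]
ft_force: [-1.1, 0.6, -4.5]
finger_gap: 49.2
{'time': np.float64(7.08), 'tool_pos': array([ 582.32, -118.54,   -1.93]), 'tcp_rot': array([-17.14,  89.94, -16.25]), 'ft_force': array([-1.06,  0.63, -4.51]), 'finger_gap': np.float64(49.17), 'joint_pos': array([-16.45,  17.21,  96.4 ,   0.  ,  66.33, -17.35])}
```

View pics/s9c.png

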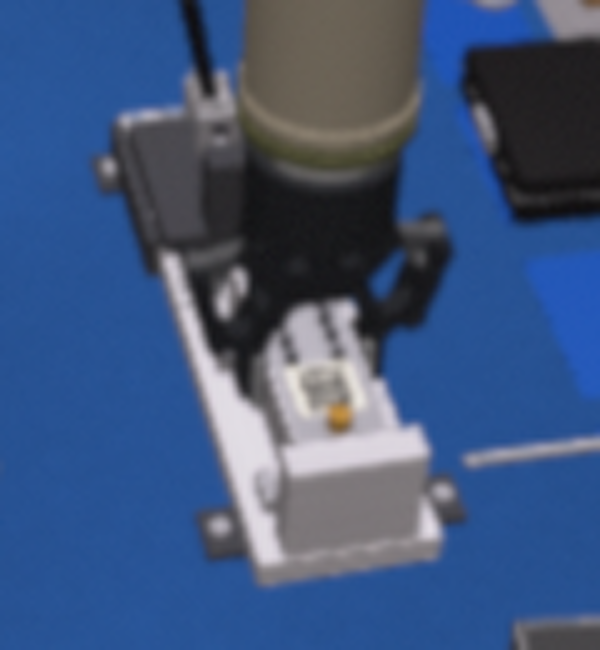

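View pics/w9.png

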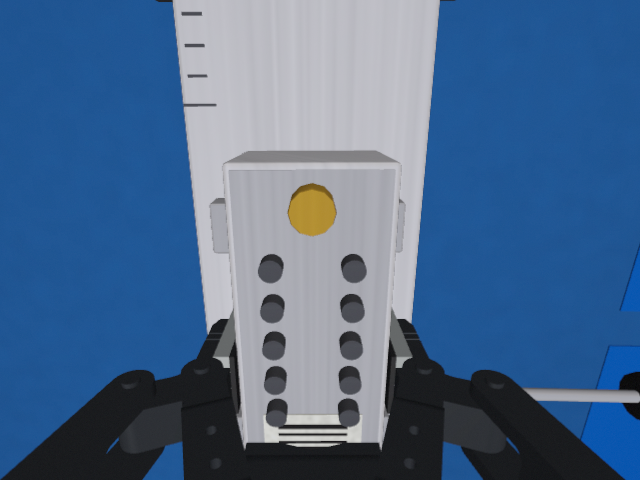

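```bash
python3 -m jog '[[[-0.0015,0,-0.001],[0,0,0.006],-1],[[-0.0015,0,-0.004],[0,0,0.006],-1],[[-0.0015,0,-0.006],[0,0,0.006],-1],[[-0.0015,0,-0.006],[0,0,0.006],-1]]';python3 -m jog '[[[0,0,-0.001],[0,0,0],-1],[[0,0,-0.0015],[0,0,0],-1],[[0,0,-0.0015],[0,0,0],-1],[[0,0,-0.0015],[0,0,0],-1]]'; python3 -c "
from h import *;st()"
```

```text
time: 7.52
tool_pos: [580.8, -118.3, -7.6]
tcp_rot: [-20.2, 89.9, -18.9]
ft_force: [-2.3, 0.9, 1.3]
finger_gap: 49.1
time: 7.85
tool_pos: [580.8, -118.2, -7.7]
tcp_rot: [-27.6, 90.0, -26.3]
ft_force: [-9.4, 2.7, 15.0]
finger_gap: 49.4
{'time': np.float64(7.85), 'tool_pos': array([ 580.85, -118.24,   -7.69]), 'tcp_rot': array([-27.61,  89.96, -26.34]), 'ft_force': array([-9.36,  2.7 , 14.97]), 'finger_gap': np.float64(49.45), 'joint_pos': array([-1.646e+01,  1.749e+01,  9.674e+01, -1.000e-02,  6.573e+01,
       -1.773e+01])}
```

Contact felt (15 N) at the expected height. Easing off and releasing.

```bash
python3 -m jog '[[[0,0,0.0015],[0,0,0],-1],[[0,0,0.0015],[0,0,0],0.5],[[0,0,0.0015],[0,0,0],0.5],[[0,0,0.0015],[0,0,0],0.5],[[0,0,0.0015],[0,0,0],0.5]]'; python3 -m jog '[[[0,0,0.03],[0,0,0],0.5],[[0,0,0.06],[0,0,0],0.5],[[0,0,0.1],[0,0,0],0.5],[[0,0,0.12],[0,0,0],0.5],[[0,0,0.12],[0,0,0],0.5]]'
python3 - <<'E'
from h import *
st();m,a=snap('wrist','w10');m,a=snap('side','s10');crop(a,300,200,420,340,5,'s10c')
E
```

```text
time: 8.27
tool_pos: [580.5, -118.2, -8.4]
tcp_rot: [-18.4, 90.0, -17.2]
ft_force: [0.0, 0.3, -0.5]
finger_gap: 64.1
time: 8.68
tool_pos: [584.5, -119.4, 118.7]
tcp_rot: [-17.6, 89.4, -16.4]
ft_force: [1.0, -1.1, 0.2]
finger_gap: 63.8
{'time': np.float64(8.68), 'tool_pos': array([ 584.53, -119.39,  118.68]), 'tcp_rot': array([-17.64,  89.39, -16.39]), 'ft_force': array([ 1.03, -1.07,  0.15]), 'finger_gap': np.float64(63.84), 'joint_pos': array([-16.47,   9.3 ,  92.03,   0.  ,  78.05, -17.73])}
```

View pics/w10.png

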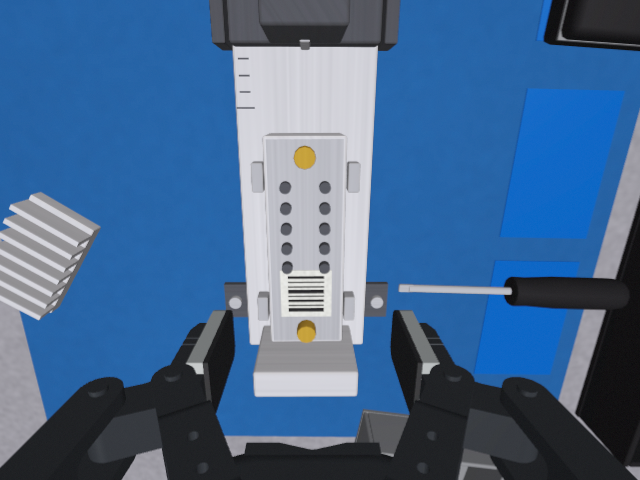

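View pics/s10c.png

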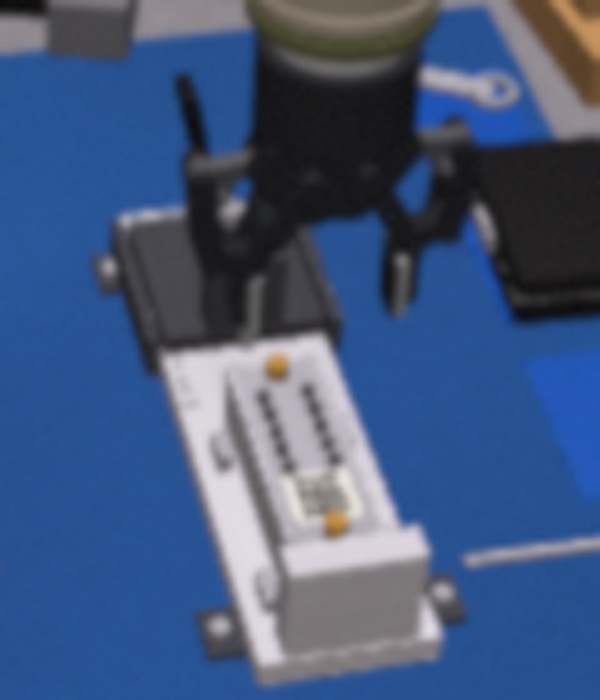

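The filter lies flat between the guides at (305,240), close against the end stop. Now over the stop block.

```bash
python3 -m jog '[[[0,0.03,0],[0,0,0],1],[[-0.001,0.06,0],[0,0,0],1],[[-0.002,0.09,0],[0,0,0],1],[[-0.002,0.12,0],[0,0,0],1],[[-0.002,0.133,0],[0,0,0],1]]'; python3 -m jog '[[[0,0,0],[0,0,0],1],[[0,0,0],[0,0,0],1]]'
python3 - <<'E'
from h import *
st();m,a=snap('wrist','w11');m,a=snap('side','s11');crop(a,300,180,420,320,5,'s11c')
E
```

```text
time: 9.2
tool_pos: [576.5, 18.2, 109.1]
tcp_rot: [158.9, 89.8, 160.3]
ft_force: [0.7, -0.2, 0.6]
finger_gap: 85.2
time: 9.37
tool_pos: [577.4, 15.2, 109.9]
tcp_rot: [-173.3, 89.9, -171.9]
ft_force: [-0.7, -0.4, 0.0]
finger_gap: 85.5
{'time': np.float64(9.37), 'tool_pos': array([577.36,  15.16, 109.94]), 'tcp_rot': array([-173.28,   89.85, -171.91]), 'ft_force': array([-0.7 , -0.35,  0.01]), 'finger_gap': np.float64(85.51), 'joint_pos': array([-3.560e+00,  7.660e+00,  9.479e+01, -3.000e-02,  7.769e+01,
       -4.920e+00])}
```

View pics/w11.png

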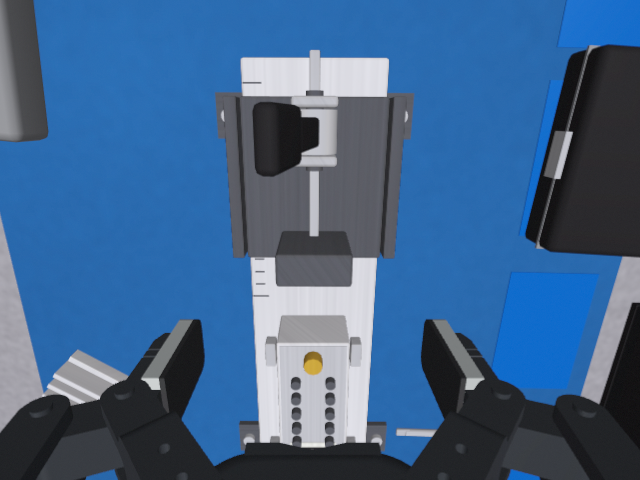

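View pics/s11c.png

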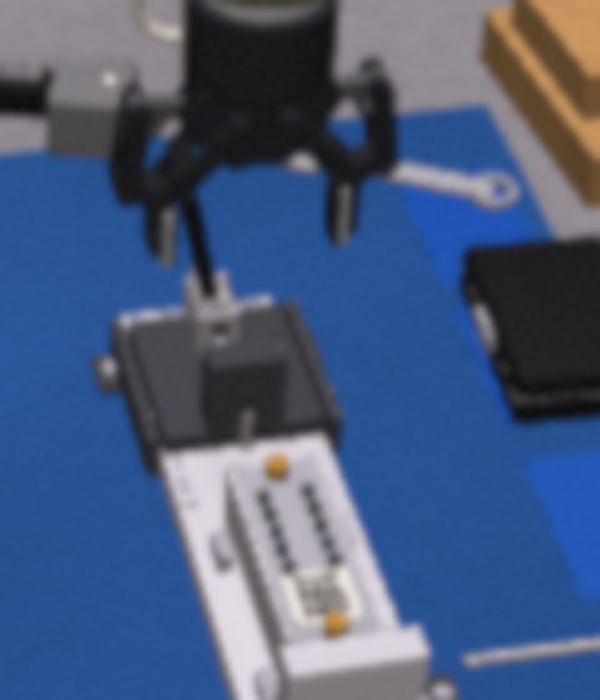

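```bash
python3 - <<'E'
from h import *
m=vision.camera_model('wrist')
for q in((281,232),(347.5,232),(276,257),(352,258)): print(q,pw(m,q,82).round(1))
print('carr',pw(m,(235,257),34).round(1),pw(m,(392,257),34).round(1),'guides',[pw(m,q,30)[:2].round(1).tolist() for q in((265.5,338),(360.5,338))])
print('filter end top',pw(m,(280,345),58).round(1),pw(m,(347,344),58).round(1))
for z in (120,125,130):print('pad',z,pw(m,(275,105),z).round(1),pw(m,(275,172),z).round(1))
print('cheeks',pw(m,(314,97),62).round(1),pw(m,(314,165),62).round(1))
E
```

```text
(281, 232) [560.2  34.   82. ]
(347.5, 232) [596.8  34.8  82. ]
(276, 257) [557.3  19.3  82. ]
(352, 258) [600.1  19.6  82. ]
carr [524.3   0.8  34. ] [633.6   3.1  34. ] guides [[543.8, -66.2], [616.3, -64.7]]
filter end top [557.2 -53.8  58. ] [602.9 -52.   58. ]
pad 120 [561.1  98.7 120. ] [560.8  71.9 120. ]
pad 125 [561.6  98.6 125. ] [561.3  72.6 125. ]
pad 130 [562.   98.4 130. ] [561.8  73.3 130. ]
cheeks [576.9 104.7  62. ] [577.7  68.4  62. ]
```

```bash
python3 -m jog '[[[0.001,-0.002,-0.03],[0,0,0],1],[[0.001,-0.002,-0.06],[0,0,0],1],[[0.001,-0.002,-0.08],[0,0,0],1],[[0.001,-0.002,-0.093],[0,0,0],1],[[0.001,-0.002,-0.093],[0,0,0],1]]'
python3 - <<'E'
from h import *
st();m,a=snap('wrist','w12');m,a=snap('side','s12');crop(a,300,180,420,320,5,'s12c')
E
```

```text
time: 9.88
tool_pos: [576.4, 11.8, 14.7]
tcp_rot: [176.7, 89.6, 177.9]
ft_force: [-0.4, 0.2, -0.8]
finger_gap: 85.3
{'time': np.float64(9.88), 'tool_pos': array([576.39,  11.78,  14.74]), 'tcp_rot': array([176.73,  89.64, 177.91]), 'ft_force': array([-0.41,  0.17, -0.77]), 'finger_gap': np.float64(85.34), 'joint_pos': array([-3.920e+00,  1.383e+01,  9.851e+01, -1.000e-02,  6.802e+01,
       -5.080e+00])}
```

View pics/w12.png

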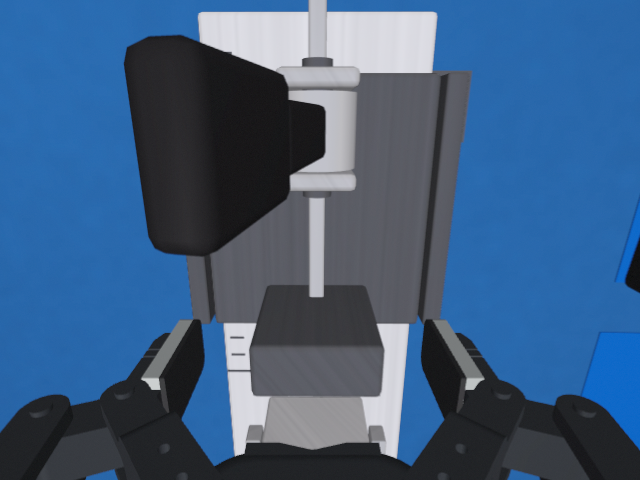

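View pics/s12c.png

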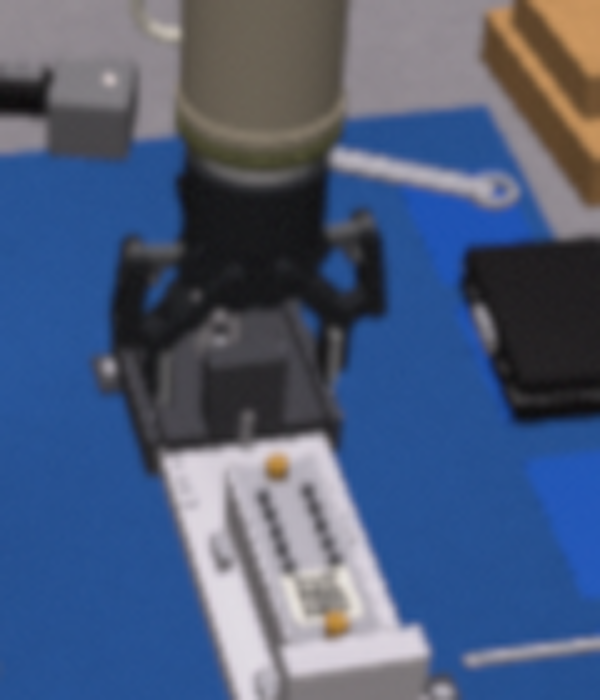

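The block top at (316,370) lies between the fingers. Closing.

```bash
python3 -m jog '[[[0,0,0],[0,0,0],-1],[[0,0,0],[0,0,0],-1],[[0,0,0],[0,0,0],-1],[[0,0,0],[0,0,0],-1],[[0,0,0],[0,0,0],-1]]' 60; python3 -m jog '[[[0,-0.003,0],[0,0,0],-1],[[0,-0.009,0],[0,0,0],-1],[[0,-0.018,0],[0,0,0],-1],[[0.0005,-0.027,0],[0,0,0],-1],[[0.0005,-0.036,0],[0,0,0],-1]]'; python3 -m jog '[[[0,-0.005,0],[0,0,0],-1],[[0,-0.01,0],[0,0,0],-1],[[0,-0.01,0],[0,0,0],-1]]'
python3 - <<'E'
from h import *
st();m,a=snap('wrist','w13');m,a=snap('side','s13');crop(a,300,180,420,320,5,'s13c')
E
```

```text
time: 10.4
tool_pos: [577.9, 12.7, 20.3]
tcp_rot: [-173.0, 89.8, -171.7]
ft_force: [-14.8, -1.5, 16.4]
finger_gap: 43.1
time: 10.82
tool_pos: [578.6, -22.5, 20.3]
tcp_rot: [156.6, 89.8, 157.9]
ft_force: [-12.9, 3.9, 14.9]
finger_gap: 43.2
time: 11.07
tool_pos: [578.9, -33.7, 20.3]
tcp_rot: [-174.6, 89.9, -173.3]
ft_force: [-11.7, -0.5, 14.0]
finger_gap: 43.2
{'time': np.float64(11.07), 'tool_pos': array([578.85, -33.74,  20.26]), 'tcp_rot': array([-174.61,   89.88, -173.35]), 'ft_force': array([-11.72,  -0.48,  13.99]), 'finger_gap': np.float64(43.17), 'joint_pos': array([-8.380e+00,  1.364e+01,  9.808e+01, -3.000e-02,  6.839e+01,
       -9.630e+00])}
```

View pics/w13.png

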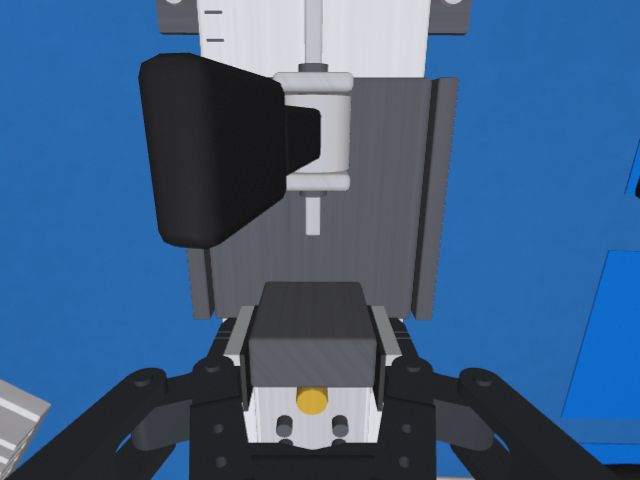

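View pics/s13c.png

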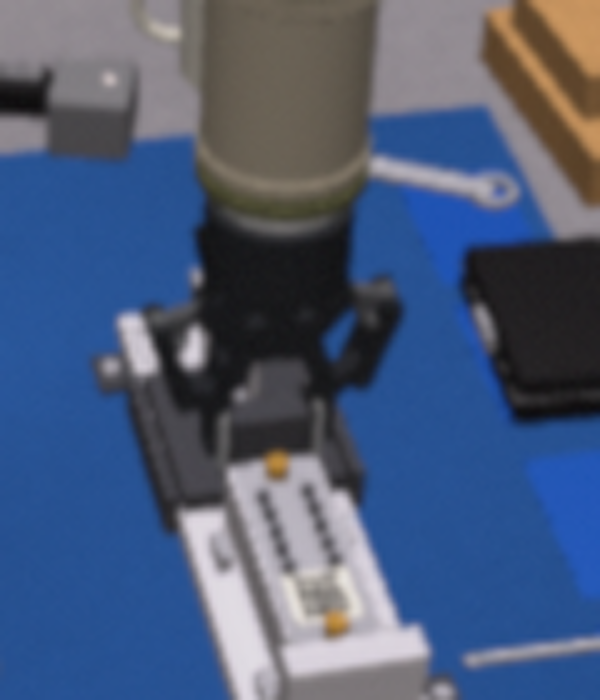

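```bash
python3 -m jog '[[[0.001,-0.003,0],[0,0,0],-1],[[0.001,-0.006,0],[0,0,0],-1],[[0.001,-0.008,0],[0,0,0],-1],[[0.001,-0.008,0],[0,0,0],-1]]'; python3 -m jog '[[[0,-0.002,0],[0,0,0],-1],[[0,-0.003,0],[0,0,0],-1],[[0,-0.003,0],[0,0,0],-1]]';  python3 -m jog '[[[0,-0.001,0],[0,0,0],-1],[[0,-0.0015,0],[0,0,0],-1],[[0,-0.0015,0],[0,0,0],-1]]'
```

```text
time: 11.5
tool_pos: [578.9, -40.3, 20.3]
tcp_rot: [159.9, 89.8, 161.1]
ft_force: [-17.9, 5.3, 18.9]
finger_gap: 42.6
time: 11.75
tool_pos: [579.0, -43.0, 20.2]
tcp_rot: [155.7, 89.8, 157.0]
ft_force: [-17.9, 5.7, 19.2]
finger_gap: 43.4
time: 12.0
tool_pos: [579.0, -44.3, 20.3]
tcp_rot: [153.0, 89.8, 154.3]
ft_force: [-18.8, 7.2, 19.3]
finger_gap: 43.1
```

```bash
python3 -m jog '[[[-0.001,-0.001,0],[0,0,0],-1],[[-0.001,-0.002,0],[0,0,0],-1],[[-0.001,-0.002,0],[0,0,0],-1]]'; python3 -m jog '[[[-0.001,-0.001,0],[0,0,0],-1],[[-0.001,-0.002,0],[0,0,0],-1],[[-0.001,-0.002,0],[0,0,0],-1]]'
python3 - <<'E'
from h import *
st();m,a=snap('side','s14');crop(a,300,180,420,320,5,'s14c');m,a=snap('wrist','w14')
E
```

```text
time: 12.25
tool_pos: [579.1, -46.1, 20.3]
tcp_rot: [127.4, 89.9, 128.6]
ft_force: [-10.6, 7.0, 14.0]
finger_gap: 42.8
time: 12.5
tool_pos: [579.2, -46.4, 20.3]
tcp_rot: [82.4, 89.7, 83.7]
ft_force: [-2.6, 14.2, 10.6]
finger_gap: 43.1
{'time': np.float64(12.5), 'tool_pos': array([579.16, -46.37,  20.28]), 'tcp_rot': array([82.4 , 89.75, 83.71]), 'ft_force': array([-2.64, 14.17, 10.6 ]), 'finger_gap': np.float64(43.08), 'joint_pos': array([ -9.8 ,  13.69,  98.02,   0.27,  68.3 , -11.22])}
```

View pics/s14c.png

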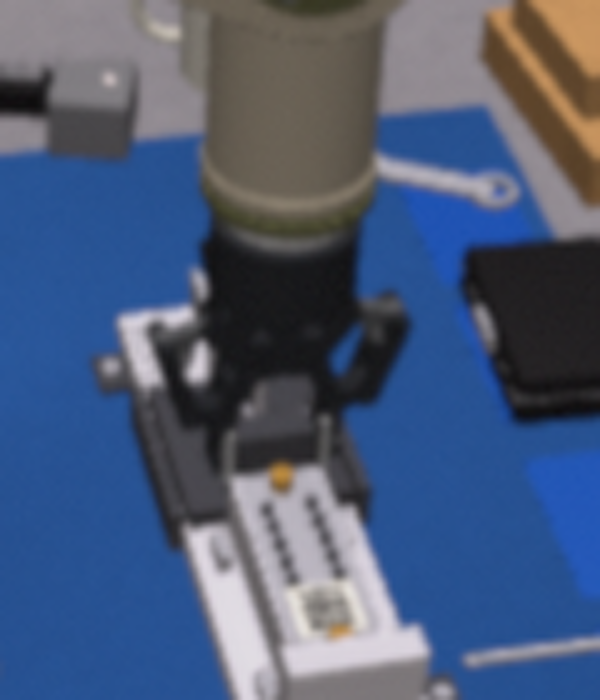

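View pics/w14.png

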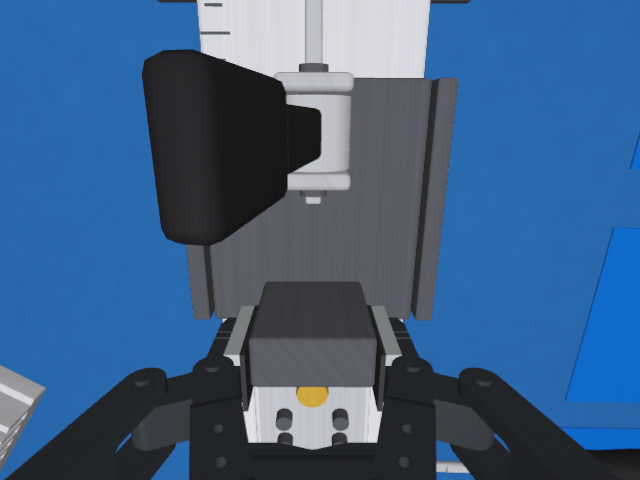

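```bash
python3 -m jog '[[[0,-0.001,0],[0,0,0],-1],[[0,-0.002,0],[0,0,0],-1],[[0,-0.002,0],[0,0,0],-1]]'; python3 -m jog '[[[0,0,0],[0,0,0],-1],[[0,0,0],[0,0,0],-1]]'
```

```text
time: 12.85
tool_pos: [579.1, -46.6, 20.2]
tcp_rot: [86.6, 89.6, 87.9]
ft_force: [-2.7, 22.3, 11.4]
finger_gap: 42.9
time: 13.02
tool_pos: [579.1, -46.6, 20.3]
tcp_rot: [86.6, 89.6, 88.0]
ft_force: [-3.2, 22.7, 10.9]
finger_gap: 43.0
```

The stop stalls at 22–23 N of push with no further motion, so the filter is clamped home. Relax, release, lift, then look.

```bash
python3 -m jog '[[[0,0.004,0],[0,0,0],-1],[[0,0.005,0],[0,0,0],-1],[[0,0.005,0],[0,0,0],1],[[0,0.005,0],[0,0,0],1],[[0,0.005,0],[0,0,0],1]]'; python3 -m jog '[[[0,0.004,0],[0,0,0],1],[[0,0.004,0.03],[0,0,0],1],[[0,0.004,0.06],[0,0,0],1],[[0,0.004,0.1],[0,0,0],1],[[0,0.004,0.11],[0,0,0],1]]';python3 -m jog '[[[0.01,0.02,0],[0,0,0],-1],[[0.02,0.04,0],[0,0,0],-1],[[0.03,0.06,0],[0,0,0],-1],[[0.03,0.07,0],[0,0,0],-1],[[0.03,0.07,0],[0,0,0],-1]]'
python3 - <<'E'
from h import *
st();m,a=snap('side','s15');crop(a,300,160,420,320,5,'s15c');m,a=snap('wrist','w15')
E
```

```text
time: 13.43
tool_pos: [579.2, -46.8, 19.0]
tcp_rot: [-12.8, 89.9, -11.5]
ft_force: [0.4, 0.7, -1.3]
finger_gap: 77.6
time: 13.85
tool_pos: [582.2, -43.1, 135.6]
tcp_rot: [-9.8, 89.5, -8.6]
ft_force: [1.5, 0.6, 1.9]
finger_gap: 85.2
time: 14.27
tool_pos: [608.8, 29.4, 128.4]
tcp_rot: [114.1, 90.0, 115.5]
ft_force: [0.3, -0.4, 0.3]
finger_gap: 25.4
{'time': np.float64(14.27), 'tool_pos': array([608.79,  29.38, 128.39]), 'tcp_rot': array([114.11,  89.96, 115.5 ]), 'ft_force': array([ 0.31, -0.37,  0.28]), 'finger_gap': np.float64(25.35), 'joint_pos': array([-2.080e+00,  1.144e+01,  8.858e+01,  3.000e-02,  7.999e+01,
       -3.470e+00])}
```

View pics/s15c.png

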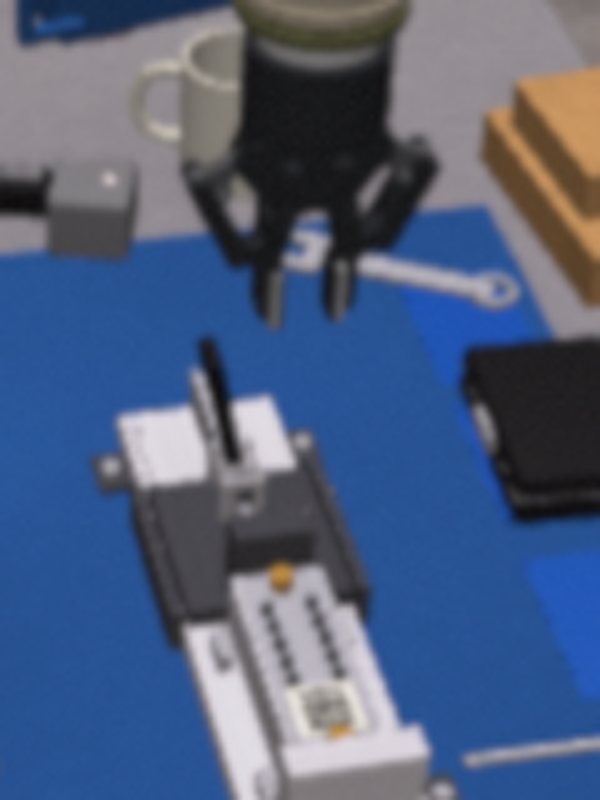

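View pics/w15.png

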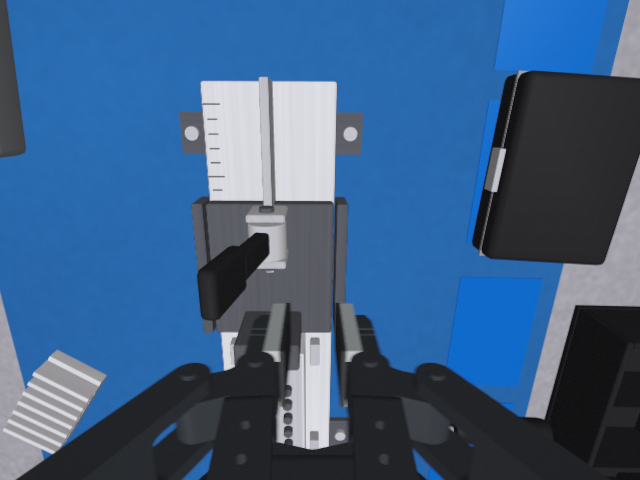

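```bash
python3 -m jog '[[[0,-0.001,-0.02],[0,0,0],-1],[[0,-0.001,-0.04],[0,0,0],-1],[[0,-0.001,-0.05],[0,0,0],-1],[[0,-0.001,-0.05],[0,0,0],-1]]'
python3 - <<'E'
from h import *
st();m=vision.camera_model('wrist');print(m and [pw(m,q,62).round(1).tolist() for q in((267,219),(267,262))]);m,a=snap('side','s16');crop(a,300,160,420,280,6,'s16c');m,a=snap('wrist','w16')
E
```

```text
time: 14.7
tool_pos: [606.0, 25.3, 75.2]
tcp_rot: [179.4, 89.7, -179.4]
ft_force: [-0.8, 0.0, -0.9]
finger_gap: -0.2
{'time': np.float64(14.7), 'tool_pos': array([606.03,  25.3 ,  75.19]), 'tcp_rot': array([ 179.4 ,   89.67, -179.41]), 'ft_force': array([-0.77,  0.  , -0.89]), 'finger_gap': np.float64(-0.22), 'joint_pos': array([-2.440e+00,  1.404e+01,  9.137e+01, -2.000e-02,  7.492e+01,
       -3.630e+00])}
[[582.6, 56.8, 62.0], [582.2, 33.6, 62.0]]
```

View pics/s16c.png

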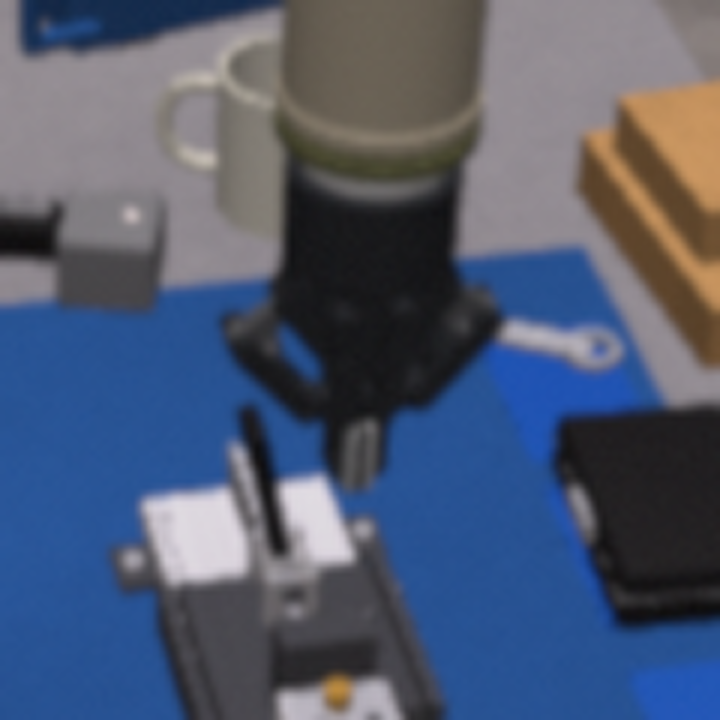

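View pics/w16.png

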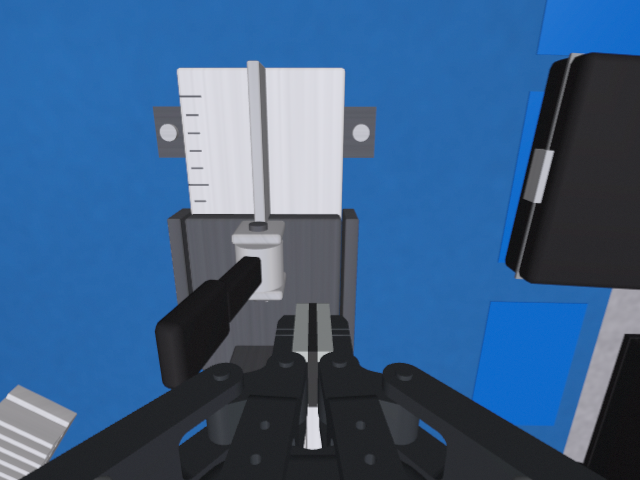

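```bash
python3 - <<'E'
from h import *
st();m=vision.camera_model('side');t=r.sense()['tool_pos']
for z in(75,90,100,110,120,130): print(z,px(m,[[t[0],t[1]-11,z],[t[0],t[1],z]]).round(1).tolist())
m=vision.camera_model('wrist')
for z in(90,100,110,120,130): print(z,px(m,[[t[0],t[1]+11,z]]).round(1).tolist())
print([pw(m,q,62).round(1).tolist() for q in((258,222),(258,298))])
for z in (115,120,125,130):print('pad',z,[pw(m,q,z).round(1).tolist() for q in((215,283),(160,325),(165,388),(220,350))])
E
```

```text
{'time': np.float64(14.8), 'tool_pos': array([608.38,  25.59,  78.55]), 'tcp_rot': array([-173.22,   89.94, -172.01]), 'ft_force': array([-0.17, -0.13,  1.13]), 'finger_gap': np.float64(-0.18), 'joint_pos': array([-2.410e+00,  1.392e+01,  9.115e+01, -1.000e-02,  7.499e+01,
       -3.620e+00])}
75 [[359.6, 250.2], [358.7, 247.6]]
90 [[359.9, 246.0], [358.9, 243.4]]
100 [[360.1, 243.2], [359.1, 240.6]]
110 [[360.3, 240.3], [359.3, 237.8]]
120 [[360.4, 237.4], [359.5, 234.9]]
130 [[360.6, 234.5], [359.7, 232.0]]
90 [[312.7, 276.9]]
100 [[312.8, 286.1]]
110 [[312.8, 296.3]]
120 [[312.8, 307.9]]
130 [[312.9, 321.1]]
[[579.9, 54.5, 62.0], [578.9, 11.4, 62.0]]
pad 115 [[570.0, 44.0, 115.0], [546.6, 24.9, 115.0], [545.4, -6.0, 115.0], [570.3, 13.6, 115.0]]
pad 120 [[571.4, 46.3, 120.0], [548.8, 27.9, 120.0], [547.7, -1.9, 120.0], [571.6, 17.0, 120.0]]
pad 125 [[572.7, 48.6, 125.0], [551.0, 30.9, 125.0], [549.9, 2.2, 125.0], [572.9, 20.4, 125.0]]
pad 130 [[574.1, 50.8, 130.0], [553.2, 33.8, 130.0], [552.2, 6.3, 130.0], [574.3, 23.8, 130.0]]
```

The shut tips measure about 34 mm above the reported TCP. They're on the lever's +x side at tip z ≈ 112. Now sweep the pad over along its arc.

```bash
python3 -m jog '[[[-0.02,0.003,0.003],[0,0,0],-1],[[-0.04,0.003,0.007],[0,0,0],-1],[[-0.05,0.003,0.007],[0,0,0],-1],[[-0.062,0.003,0],[0,0,0],-1],[[-0.073,0.003,-0.008],[0,0,0],-1]]'; python3 -m jog '[[[0,0,0],[0,0,0],-1]]'
python3 - <<'E'
from h import *
st();m,a=snap('side','s17');crop(a,300,160,420,280,6,'s17c')
E
```

```text
time: 15.22
tool_pos: [537.7, 28.9, 73.7]
tcp_rot: [-5.4, 89.7, -4.1]
ft_force: [1.6, -1.4, 0.1]
finger_gap: -0.2
time: 15.3
tool_pos: [534.7, 29.1, 70.9]
tcp_rot: [-128.9, 90.0, -127.7]
ft_force: [0.5, 0.4, -0.2]
finger_gap: 0.0
{'time': np.float64(15.3), 'tool_pos': array([534.65,  29.1 ,  70.93]), 'tcp_rot': array([-128.92,   89.99, -127.67]), 'ft_force': array([ 0.49,  0.43, -0.2 ]), 'finger_gap': np.float64(0.04), 'joint_pos': array([-2.3600e+00,  3.4200e+00,  1.0362e+02, -1.0000e-02,  7.2960e+01,
       -3.6100e+00])}
```

View pics/s17c.png

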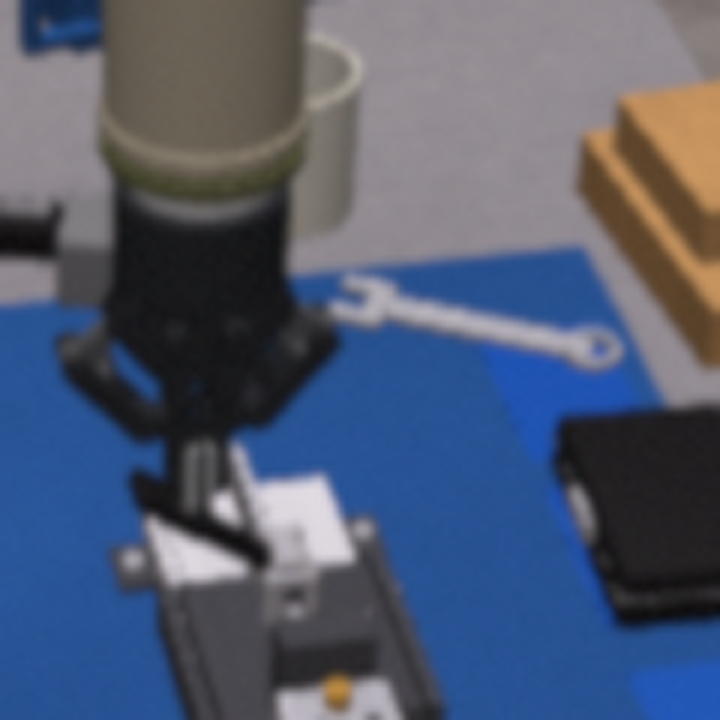

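The lever has turned to about 60° and the tips are on the pad. Continuing down.

```bash
python3 -m jog '[[[-0.006,0,-0.006],[0,0,0],-1],[[-0.011,0,-0.013],[0,0,0],-1],[[-0.017,0,-0.024],[0,0,0],-1],[[-0.021,0,-0.036],[0,0,0],-1],[[-0.023,0,-0.046],[0,0,0],-1]]'; python3 -m jog '[[[0,0,-0.003],[0,0,0],-1],[[0,0,-0.005],[0,0,0],-1],[[0,0,-0.005],[0,0,0],-1]]'
python3 - <<'E'
from h import *
st();m,a=snap('side','s18');crop(a,300,160,420,280,6,'s18c')
E
```

```text
time: 15.77
tool_pos: [512.6, 29.4, 23.5]
tcp_rot: [7.6, 90.0, 8.9]
ft_force: [2.0, 0.3, 50.2]
finger_gap: 0.2
time: 16.02
tool_pos: [513.3, 29.4, 23.4]
tcp_rot: [-149.7, 90.0, -148.4]
ft_force: [-23.8, -0.8, 50.0]
finger_gap: -0.0
{'time': np.float64(16.02), 'tool_pos': array([513.34,  29.43,  23.43]), 'tcp_rot': array([-149.65,   89.99, -148.37]), 'ft_force': array([-23.78,  -0.79,  49.98]), 'finger_gap': np.float64(-0.04), 'joint_pos': array([-2.4300e+00,  3.7100e+00,  1.0877e+02, -1.0000e-02,  6.7530e+01,
       -3.7100e+00])}
```

View pics/s18c.png

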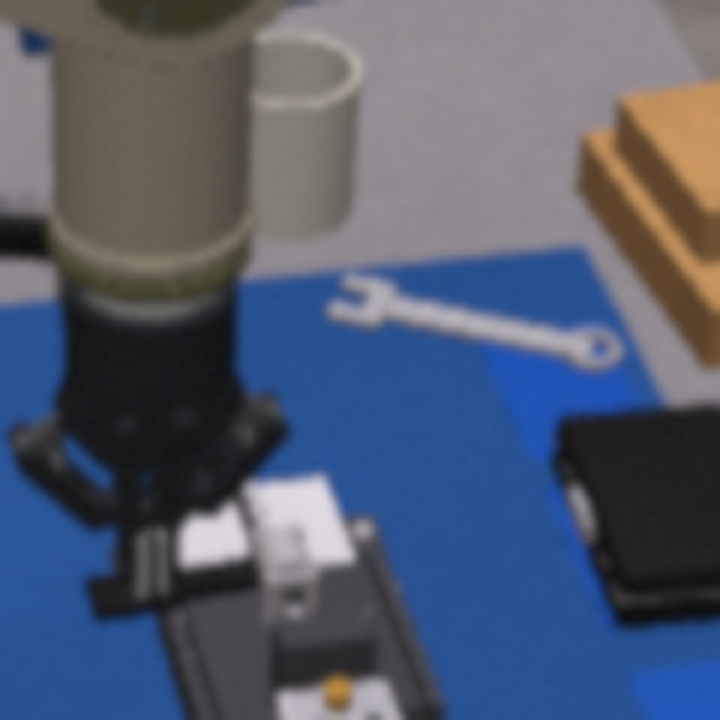

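The lever lies level against its stop, with 50 N felt at the fingers. Lifting off straight up and checking before going to the scanner.

```bash
python3 -m jog '[[[0.002,0,0.01],[0,0,0],-1],[[0.002,0,0.04],[0,0,0],-1],[[0.002,0,0.08],[0,0,0],-1],[[0,0.02,0.12],[0,0,0.1],-1],[[0,0.04,0.14],[0,0,0.22],-1]]'; python3 -m jog '[[[-0.006,0.04,0],[0,0,0.12],-0.3],[[-0.012,0.08,0],[0,0,0.24],-0.3],[[-0.018,0.12,0],[0,0,0.36],-0.3],[[-0.024,0.16,0],[0,0,0.48],-0.3],[[-0.028,0.19,0],[0,0,0.6],-0.3]]'; python3 -m jog '[[[0,0.04,0],[0,0,0.12],-0.1],[[0,0.07,0],[0,0,0.24],-0.1],[[0,0.09,0],[0,0,0.36],-0.1],[[0,0.096,0],[0,0,0.445],-0.1],[[0,0.096,0],[0,0,0.445],-0.1]]';
python3 - <<'E'
from h import *
from scipy.spatial.transform import Rotation as Ro
st();m,a=snap('side','s19');crop(a,270,200,420,340,5,'s19c');m,a=snap('wrist','w19');st();print(Ro.from_euler('xyz',r.sense()['tcp_rot'],degrees=True).as_matrix().round(3))
m,a=snap('top','t19');crop(a,280,180,435,260,5,'t19c')
E
```

```text
time: 16.48
tool_pos: [513.5, 68.9, 162.3]
tcp_rot: [-17.9, 89.9, -3.9]
ft_force: [1.4, -0.5, -0.3]
finger_gap: -0.0
time: 16.9
tool_pos: [483.0, 262.0, 157.8]
tcp_rot: [132.9, 89.9, -178.5]
ft_force: [1.5, 0.0, -0.7]
finger_gap: 30.1
time: 17.32
tool_pos: [483.4, 356.8, 157.3]
tcp_rot: [128.7, 89.8, -157.2]
ft_force: [-0.3, -0.0, 0.8]
finger_gap: 38.7
{'time': np.float64(17.32), 'tool_pos': array([483.43, 356.83, 157.29]), 'tcp_rot': array([ 128.69,   89.83, -157.19]), 'ft_force': array([-0.26, -0.05,  0.84]), 'finger_gap': np.float64(38.68), 'joint_pos': array([ 3.153e+01,  9.130e+00,  8.810e+01,  3.000e-02,  8.294e+01,
       -4.260e+01])}
{'time': np.float64(17.42), 'tool_pos': array([484.05, 354.89, 157.84]), 'tcp_rot': array([ 142.26,   89.85, -144.14]), 'ft_force': array([-0.21, -0.76, -0.79]), 'finger_gap': np.float64(38.94), 'joint_pos': array([ 3.136e+01,  9.000e+00,  8.818e+01, -1.000e-02,  8.297e+01,
       -4.223e+01])}
[[-0.002 -0.959  0.282]
 [-0.002  0.282  0.959]
 [-1.     0.002 -0.002]]
```

View pics/s19c.png

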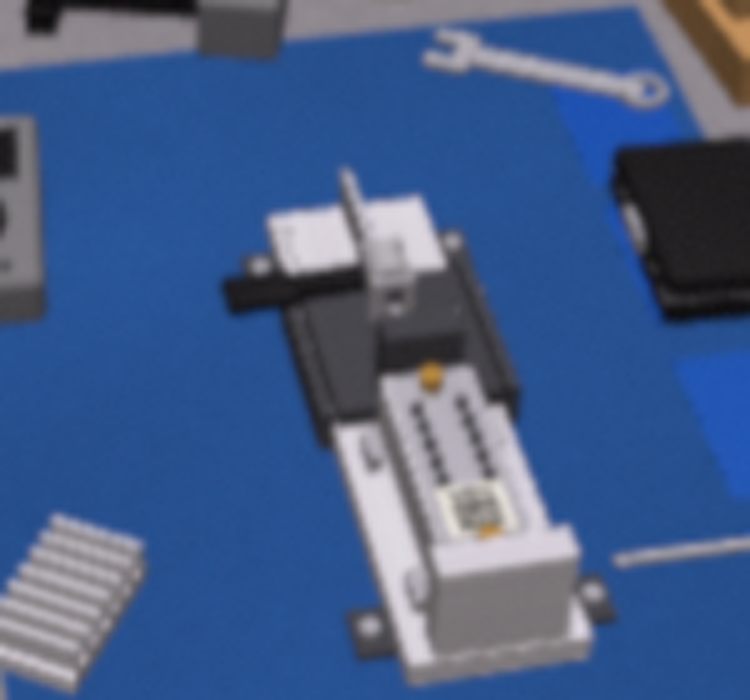

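View pics/w19.png

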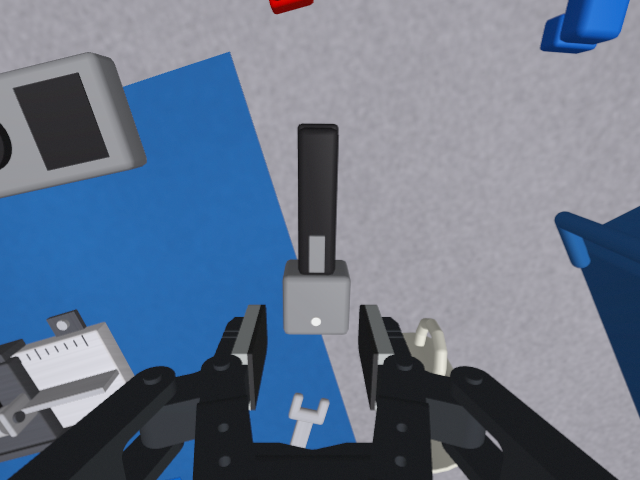

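View pics/t19c.png

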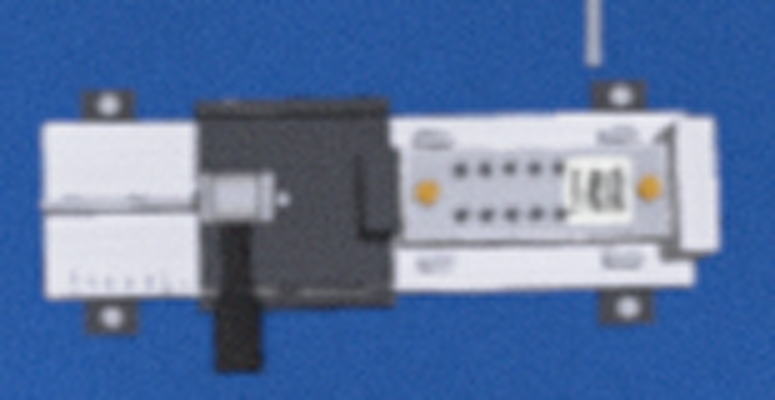

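The lever is fully down and level, and the filter sits snug between the block and the end stop. The black/grey scanner is in the wrist view: head (317,300), handle up to (318,126). The red and blue ones are at the picture's edges. Measuring the scanner and the label.

```bash
python3 - <<'E'
from h import *
m=vision.camera_model('wrist')
tail=np.mean([pw(m,q,46)[:2] for q in((300,129),(337,129))],0)
hd=[pw(m,q,46)[:2] for q in((286,272),(348,272),(349,333),(285,333))];H=np.mean(hd,0);print(np.round(hd,1))
d=H-tail;L=np.linalg.norm(d);a=np.degrees(np.arctan2(d[1],d[0]));print('tail',tail,'head',H,L,a)
u=d/L;print('grip',H-68*u,tail+74*u)
m=vision.camera_model('top');
for f,z in(((598,190),58),((427,193),68),((650,187),68)):print(pw(m,(f[0]/5+280-.4,f[1]/5+180-.4),z).round(1))
E
```

```text
[[513.6 322.2]
 [527.8 370.2]
 [582.4 356.6]
 [567.  304.2]]
tail [414.93310846 378.1318107 ] head [547.68154991 338.2940333 ] 138.59724822408208 -16.704488751149622
grip [482.55115134 357.83965126] [485.81030692 356.8615794 ]
[ 581.9 -158.3   58. ]
[579.  -67.5  68. ]
[ 582.2 -183.7   68. ]
```

```bash
python3 -m jog '[[[0,0.001,-0.04],[0,0,-0.004],0.4],[[0,0.0015,-0.08],[0,0,-0.004],0.4],[[0,0.0015,-0.115],[0,0,-0.004],0.4],[[0,0.0015,-0.145],[0,0,-0.004],0.4],[[0,0.0015,-0.16],[0,0,-0.004],0.4]]'; python3 -m jog '[[[0,0,-0.01],[0,0,0],0.4],[[0,0,-0.02],[0,0,0],0.4],[[0,0,-0.02],[0,0,0],0.4]]'
python3 - <<'E'
from h import *
st();m,a=snap('side','s20');crop(a,240,120,380,240,5,'s20c');m,a=snap('wrist','w20')
E
```

```text
time: 17.88
tool_pos: [482.0, 353.6, -5.7]
tcp_rot: [139.2, 89.6, -147.6]
ft_force: [-0.9, -0.4, 0.8]
finger_gap: 59.9
time: 18.13
tool_pos: [484.2, 355.7, -21.9]
tcp_rot: [140.3, 89.9, -146.3]
ft_force: [-0.6, -0.9, 0.5]
finger_gap: 59.8
{'time': np.float64(18.13), 'tool_pos': array([484.24, 355.68, -21.94]), 'tcp_rot': array([ 140.31,   89.88, -146.29]), 'ft_force': array([-0.57, -0.87,  0.48]), 'finger_gap': np.float64(59.75), 'joint_pos': array([ 3.141e+01,  1.991e+01,  9.544e+01, -1.000e-02,  6.477e+01,
       -4.198e+01])}
```

View pics/s20c.png

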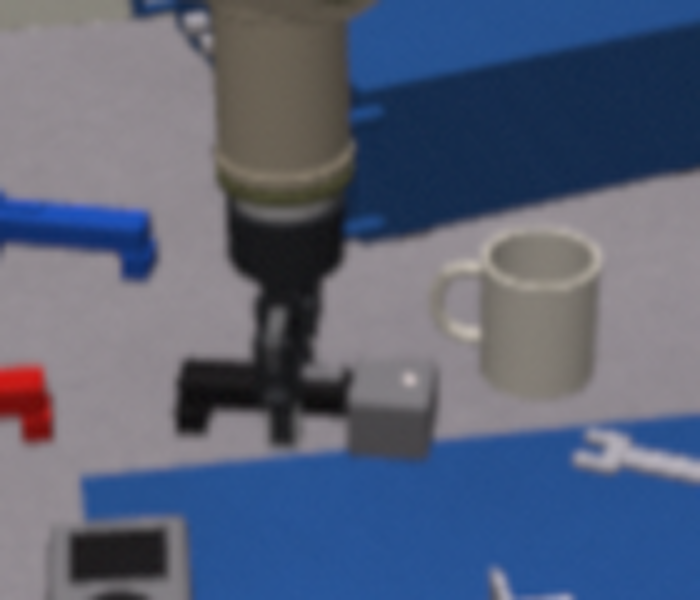

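View pics/w20.png

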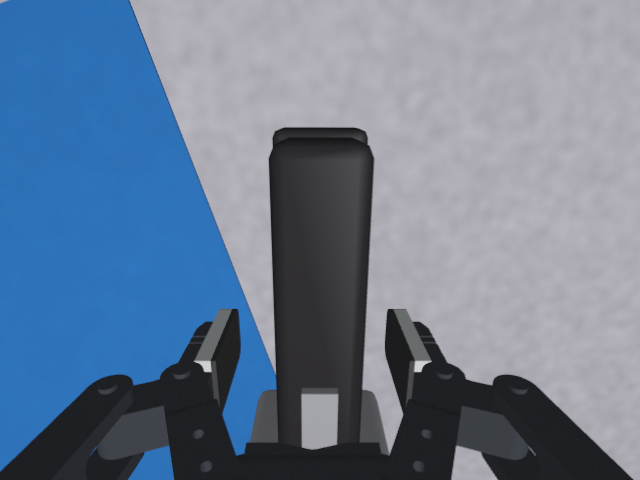

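```bash
python3 - <<'E'
from h import *
m=vision.camera_model('side')
for z in(0,10,20,30):print(z,px(m,[[475.8,326.5,z],[486,324,z]]).round(1).tolist())
E
```

```text
0 [[296.9, 211.2], [300.1, 211.4]]
10 [[296.8, 208.8], [300.0, 208.9]]
20 [[296.7, 206.3], [299.9, 206.4]]
30 [[296.6, 203.8], [299.8, 203.9]]
```

Tips are about 14 mm above the bench on both sides of the handle. Closing, then lifting.

```bash
python3 -m jog '[[[0,0,0],[0,0,0],-1],[[0,0,0],[0,0,0],-1],[[0,0,0],[0,0,0],-1],[[0,0,0],[0,0,0],-1],[[0,0,0],[0,0,0],-1]]' 60;  python3 -m jog '[[[0,0,0],[0,0,0],-1],[[0,0,0.005],[0,0,0],-1],[[0,0,0.015],[0,0,0],-1],[[0,0,0.03],[0,0,0],-1],[[0,0,0.04],[0,0,0],-1]]'; python3 -m jog '[[[0,0,0],[0,0,0],-1],[[0,0,0],[0,0,0],-1]]'
python3 - <<'E'
from h import *
from scipy.spatial.transform import Rotation as Ro
st();print(Ro.from_euler('xyz',r.sense()['tcp_rot'],degrees=True).as_matrix().round(3));m,a=snap('side','s21');crop(a,240,120,380,240,5,'s21c');m,a=snap('wrist','w21')
E
```

```text
time: 18.65
tool_pos: [486.1, 357.7, -18.6]
tcp_rot: [-41.9, 89.8, 31.6]
ft_force: [1.2, -0.5, 5.4]
finger_gap: 29.2
time: 19.07
tool_pos: [484.8, 356.9, 21.0]
tcp_rot: [-38.8, 90.0, 34.7]
ft_force: [0.4, 0.6, -1.7]
finger_gap: 29.2
time: 19.23
tool_pos: [485.6, 357.3, 20.7]
tcp_rot: [-41.5, 89.9, 32.0]
ft_force: [0.5, 0.4, -2.7]
finger_gap: 29.7
{'time': np.float64(19.23), 'tool_pos': array([485.56, 357.31,  20.71]), 'tcp_rot': array([-41.53,  89.88,  31.98]), 'ft_force': array([ 0.47,  0.38, -2.67]), 'finger_gap': np.float64(29.65), 'joint_pos': array([ 31.48,  16.63,  94.45,   0.  ,  68.8 , -42.04])}
[[ 0.002 -0.959  0.284]
 [ 0.001  0.284  0.959]
 [-1.    -0.001  0.002]]
```

View pics/s21c.png

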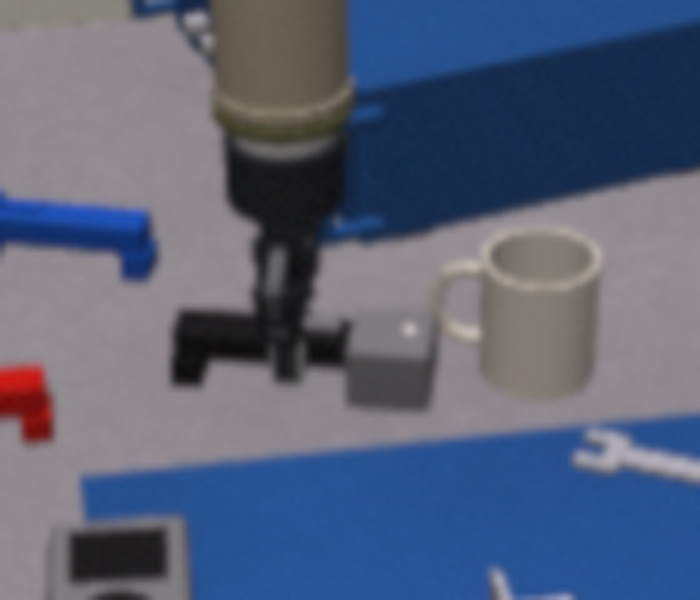

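View pics/w21.png

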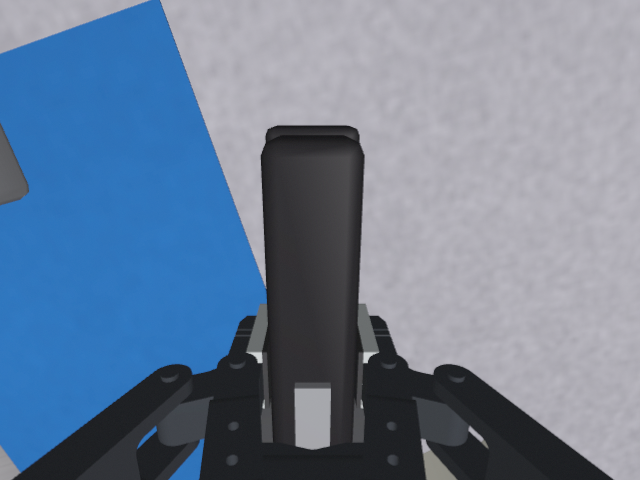

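The scanner is held level (gap 29.7 mm). Lifting and carrying it over to the label.

```bash
python3 -m jog '[[[0,0,0.02],[0,0,0],-1],[[0,-0.01,0.045],[0,0,0],-1],[[0.002,-0.03,0.07],[0,0,0],-1],[[0.004,-0.055,0.09],[0,0,0],-1],[[0.006,-0.085,0.1],[0,0,0],-1]]'; python3 -m jog '[[[0.002,-0.035,0],[0,0,0],-1],[[0.004,-0.07,0],[0,0,0],-1],[[0.006,-0.105,0],[0,0,0],-1],[[0.008,-0.14,0],[0,0,0],-1],[[0.01,-0.175,0],[0,0,0],-1]]';python3 -m jog '[[[0.003,-0.035,0],[0,0,0],-1],[[0.006,-0.07,0],[0,0,0],-1],[[0.008,-0.105,0],[0,0,0],-1],[[0.01,-0.135,0],[0,0,0],-1],[[0.012,-0.165,0],[0,0,0],-1]]';python3 -m jog '[[[0.002,-0.025,0],[0,0,0],-1],[[0.004,-0.045,0],[0,0,0],-1],[[0.005,-0.06,0],[0,0,0],-1],[[0.005,-0.068,0],[0,0,0],-1],[[0.005,-0.0705,0],[0,0,0],-1]]'; python3 -m jog '[[[0,0,0],[0,0,0],-1],[[0,0,0],[0,0,0],-1],[[0,0,0],[0,0,0],-1]]'
python3 - <<'E'
from h import *
from scipy.spatial.transform import Rotation as Ro
st();print(Ro.from_euler('xyz',r.sense()['tcp_rot'],degrees=True).as_matrix().round(3));m,a=snap('side','s22');crop(a,280,180,420,330,5,'s22c');m,a=snap('top','t22');crop(a,280,160,440,260,5,'t22c');m,a=snap('wrist','w22')
E
```

```text
time: 19.75
tool_pos: [491.6, 272.3, 121.9]
tcp_rot: [-43.5, 89.8, 30.1]
ft_force: [1.4, -0.7, -1.3]
finger_gap: 29.4
time: 20.17
tool_pos: [499.9, 95.2, 118.6]
tcp_rot: [113.3, 89.9, -173.1]
ft_force: [0.4, -0.4, -2.9]
finger_gap: 29.5
time: 20.58
tool_pos: [511.9, -69.8, 118.5]
tcp_rot: [94.4, 89.9, 167.9]
ft_force: [1.1, -0.1, -2.8]
finger_gap: 29.4
time: 21.0
tool_pos: [517.1, -139.7, 118.6]
tcp_rot: [93.7, 89.9, 167.1]
ft_force: [-0.0, 0.2, -2.7]
finger_gap: 29.5
time: 21.25
tool_pos: [517.7, -137.6, 119.4]
tcp_rot: [55.5, 90.0, 129.1]
ft_force: [0.4, -0.3, -2.4]
finger_gap: 29.2
{'time': np.float64(21.25), 'tool_pos': array([ 517.72, -137.61,  119.36]), 'tcp_rot': array([ 55.52,  89.97, 129.08]), 'ft_force': array([ 0.44, -0.35, -2.36]), 'finger_gap': np.float64(29.24), 'joint_pos': array([-2.0380e+01,  6.6000e-01,  1.0112e+02,  2.0000e-02,  7.8250e+01,
       -9.3950e+01])}
[[-0.    -0.959  0.283]
 [ 0.     0.283  0.959]
 [-1.     0.     0.   ]]
```

View pics/s22c.png

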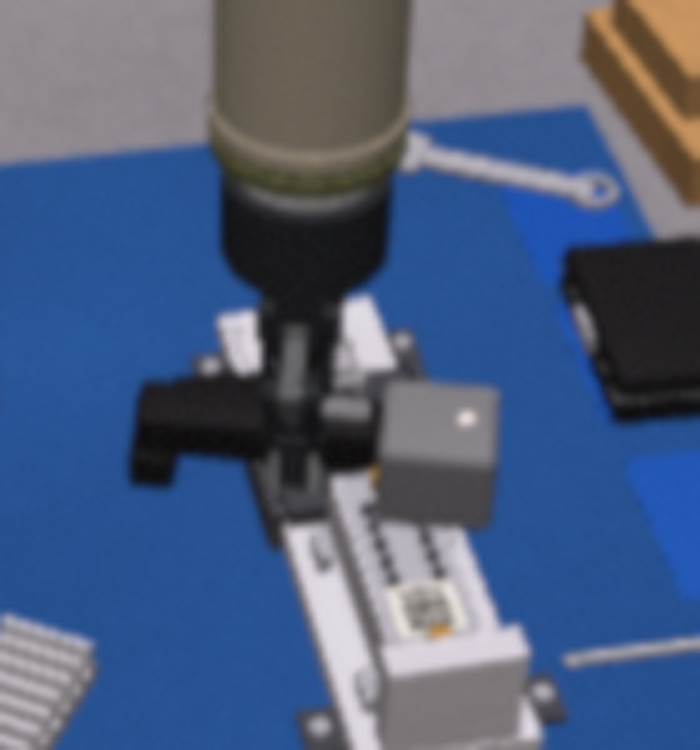

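View pics/t22c.png

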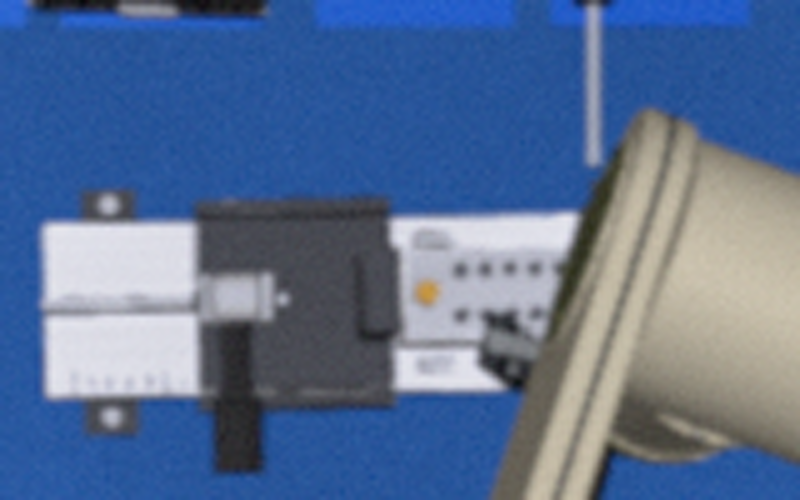

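View pics/w22.png

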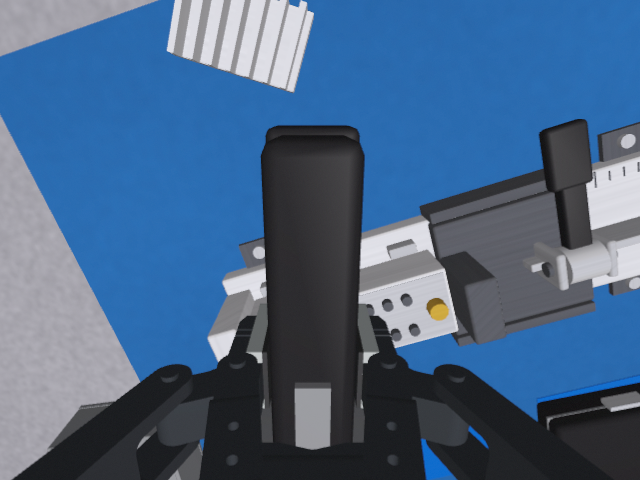

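```bash
python3 - <<'E'
from h import *
m=vision.camera_model('side');u=np.array([.959,-.284,0]);v=np.array([.284,.959,0])
C=np.array([517.9+62.5,-138-19.7,140])
P=[C-27.5*u-28*v,C+27.5*u-28*v,C-27.5*u-28*v+[0,0,46],C+27.5*u-28*v+[0,0,46]]
print(((px(m,P)-[280,180]+.4)*5).round(0).tolist(),C)
E
```

```text
[[373.0, 525.0], [491.0, 534.0], [378.0, 453.0], [499.0, 462.0]] [ 580.4 -157.7  140. ]
```

The head's corners project to within about 2 px of the predicted pose over the label (window at about z 140, centred on (580,-158)). Holding.

```bash
for i in 1; do python3 -m jog '[[[0,0,0],[0,0,0],-1],[[0,0,0],[0,0,0],-1],[[0,0,0],[0,0,0],-1],[[0,0,0],[0,0,0],-1],[[0,0,0],[0,0,0],-1]]'; python3 -m jog '[[[0,0,0],[0,0,0],-1],[[0,0,0],[0,0,0],-1],[[0,0,0],[0,0,0],-1],[[0,0,0],[0,0,0],-1],[[0,0,0],[0,0,0],-1]]'; python3 -m jog '[[[0,0,0],[0,0,0],-1],[[0,0,0],[0,0,0],-1],[[0,0,0],[0,0,0],-1],[[0,0,0],[0,0,0],-1],[[0,0,0],[0,0,0],-1]]'; python3 -m jog '[[[0,0,0],[0,0,0],-1],[[0,0,0],[0,0,0],-1],[[0,0,0],[0,0,0],-1],[[0,0,0],[0,0,0],-1],[[0,0,0],[0,0,0],-1]]'; python3 -m jog '[[[0,0,0],[0,0,0],-1],[[0,0,0],[0,0,0],-1],[[0,0,0],[0,0,0],-1],[[0,0,0],[0,0,0],-1],[[0,0,0],[0,0,0],-1]]'; done
```

```text
time: 21.82
tool_pos: [517.8, -138.7, 119.6]
tcp_rot: [-128.3, 90.0, -54.8]
ft_force: [-0.2, 0.4, -2.0]
finger_gap: 29.2
time: 22.23
tool_pos: [517.8, -138.7, 119.6]
tcp_rot: [-56.1, 90.0, 17.4]
ft_force: [-0.2, 0.1, -3.5]
finger_gap: 29.2
time: 22.65
tool_pos: [517.8, -138.7, 119.6]
tcp_rot: [-128.5, 90.0, -55.0]
ft_force: [-0.0, -0.2, -3.1]
finger_gap: 29.3
time: 23.07
tool_pos: [517.8, -138.7, 119.6]
tcp_rot: [89.2, 90.0, 162.7]
ft_force: [-2.0, 0.2, -3.0]
finger_gap: 29.3
time: 23.48
tool_pos: [517.8, -138.7, 119.6]
tcp_rot: [-21.7, 90.0, 51.8]
ft_force: [0.5, -0.4, -2.3]
finger_gap: 29.2
```

Held steady for over 2 s. Now carrying the scanner back to where it lay.

```bash
python3 -m jog '[[[-0.001,0.015,0],[0,0,0],-1],[[-0.003,0.04,0],[0,0,0],-1],[[-0.005,0.075,0],[0,0,0],-1],[[-0.008,0.11,0],[0,0,0],-1],[[-0.011,0.145,0],[0,0,0],-1]]'; python3 -m jog '[[[-0.002,0.035,0],[0,0,0],-1],[[-0.004,0.07,0],[0,0,0],-1],[[-0.006,0.105,0],[0,0,0],-1],[[-0.008,0.14,0],[0,0,0],-1],[[-0.01,0.175,0],[0,0,0],-1]]'; python3 -m jog '[[[-0.002,0.035,0],[0,0,0],-1],[[-0.004,0.07,0],[0,0,0],-1],[[-0.006,0.105,0],[0,0,0],-1],[[-0.009,0.135,0],[0,0,0],-1],[[-0.011,0.155,0],[0,0,0],-1]]'; python3 -m jog '[[[0,0.012,-0.02],[0,0,0],-1],[[0,0.02,-0.05],[0,0,0],-1],[[0,0.02,-0.08],[0,0,0],-1],[[0,0.02,-0.105],[0,0,0],-1],[[0,0.02,-0.12],[0,0,0],-1]]'; python3 -m jog '[[[0,0,-0.005],[0,0,0],-1],[[0,0,-0.01],[0,0,0],-1],[[0,0,-0.01],[0,0,0],-1]]'
python3 - <<'E'
from h import *
st();m,a=snap('side','s23');crop(a,240,120,380,240,5,'s23c')
E
```

```text
time: 23.9
tool_pos: [506.6, 7.5, 119.7]
tcp_rot: [-56.3, 90.0, 17.1]
ft_force: [1.5, -0.8, -2.5]
finger_gap: 29.2
time: 24.32
tool_pos: [496.5, 183.1, 119.8]
tcp_rot: [-64.2, 90.0, 9.3]
ft_force: [0.9, 0.0, -2.0]
finger_gap: 29.3
time: 24.73
tool_pos: [485.1, 339.4, 119.6]
tcp_rot: [15.0, 89.9, 88.6]
ft_force: [0.2, 0.1, -2.5]
finger_gap: 29.3
time: 25.15
tool_pos: [483.6, 355.4, -4.2]
tcp_rot: [137.9, 89.7, -148.5]
ft_force: [0.0, 0.8, -2.1]
finger_gap: 29.2
time: 25.4
tool_pos: [485.9, 356.4, -10.5]
tcp_rot: [114.5, 90.0, -172.0]
ft_force: [-0.4, -0.3, -2.0]
finger_gap: 29.3
{'time': np.float64(25.4), 'tool_pos': array([485.9 , 356.38, -10.52]), 'tcp_rot': array([ 114.47,   89.99, -172.02]), 'ft_force': array([-0.44, -0.32, -2.01]), 'finger_gap': np.float64(29.33), 'joint_pos': array([ 31.38,  19.11,  95.07,   0.  ,  65.83, -42.13])}
```

View pics/s23c.png

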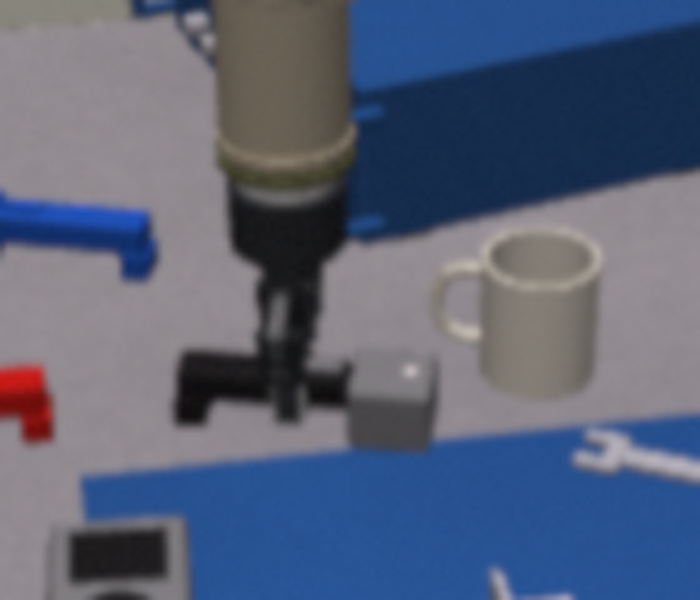

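The scanner is back over its place, still about 8 mm up. Lowering until contact.

```bash
python3 -m jog '[[[0,0,-0.003],[0,0,0],-1],[[0,0,-0.005],[0,0,0],-1],[[0,0,-0.007],[0,0,0],-1],[[0,0,-0.007],[0,0,0],-1]]'; python3 -m jog '[[[0,0,-0.001],[0,0,0],-1],[[0,0,-0.002],[0,0,0],-1],[[0,0,-0.002],[0,0,0],-1]]'
```

```text
time: 25.78
tool_pos: [485.9, 356.4, -17.3]
tcp_rot: [-41.2, 90.0, 32.3]
ft_force: [-0.1, 0.0, -2.4]
finger_gap: 29.7
time: 26.03
tool_pos: [486.1, 356.5, -18.6]
tcp_rot: [-47.1, 90.0, 26.4]
ft_force: [-3.1, -2.1, 4.0]
finger_gap: 29.3
```

```bash
python3 -m jog '[[[0,0,0],[0,0,0],0],[[0,0,0],[0,0,0],0.2],[[0,0,0],[0,0,0],0.4],[[0,0,0],[0,0,0],0.4],[[0,0,0],[0,0,0],0.4]]'; python3 -m jog '[[[0,0,0.01],[0,0,0],0.4],[[0,0,0.04],[0,0,0],0.4],[[0,0,0.08],[0,0,0],0.4],[[0,0,0.12],[0,0,0],0.4],[[0,0,0.16],[0,0,0],0.4]]'; python3 -m jog '[[[0,0,0.02],[0,0,0],0.4],[[0,0,0.02],[0,0,0],0.4],[[0,0,0.02],[0,0,0],0.4]]'
python3 - <<'E'
from h import *
st();m,a=snap('side','s24');crop(a,240,120,430,340,3,'s24c');m,a=snap('top','t24')
m,a=snap('wrist','w24')
E
```

```text
time: 26.45
tool_pos: [485.9, 356.4, -19.4]
tcp_rot: [-44.9, 90.0, 28.6]
ft_force: [0.1, -0.2, -0.0]
finger_gap: 59.6
time: 26.87
tool_pos: [485.4, 356.1, 142.9]
tcp_rot: [143.2, 90.0, -143.3]
ft_force: [0.8, 0.3, -0.2]
finger_gap: 60.0
time: 27.12
tool_pos: [487.1, 357.1, 163.6]
tcp_rot: [-42.4, 89.7, 31.1]
ft_force: [0.3, 0.2, -0.4]
finger_gap: 59.7
{'time': np.float64(27.12), 'tool_pos': array([487.12, 357.13, 163.58]), 'tcp_rot': array([-42.39,  89.72,  31.12]), 'ft_force': array([ 0.27,  0.17, -0.35]), 'finger_gap': np.float64(59.73), 'joint_pos': array([ 31.38,   8.92,  87.66,  -0.  ,  83.14, -42.13])}
```

View pics/s24c.png

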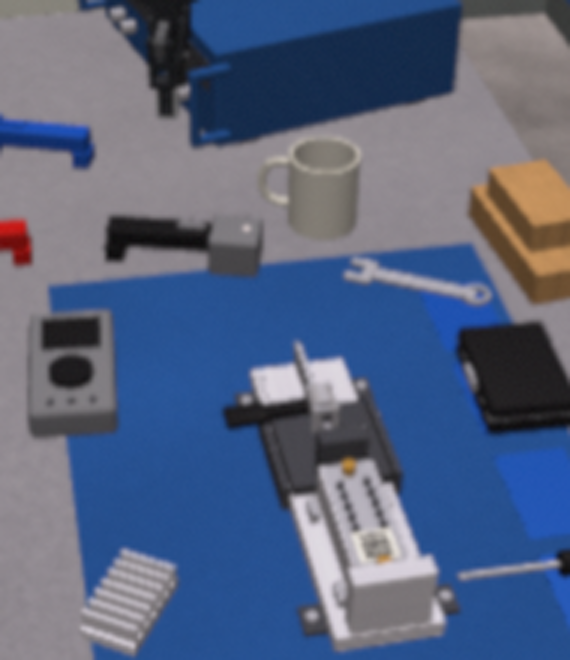

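View pics/t24.png

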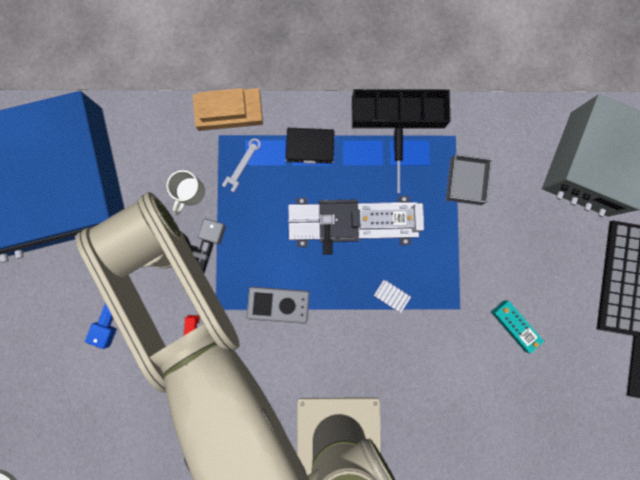

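View pics/w24.png

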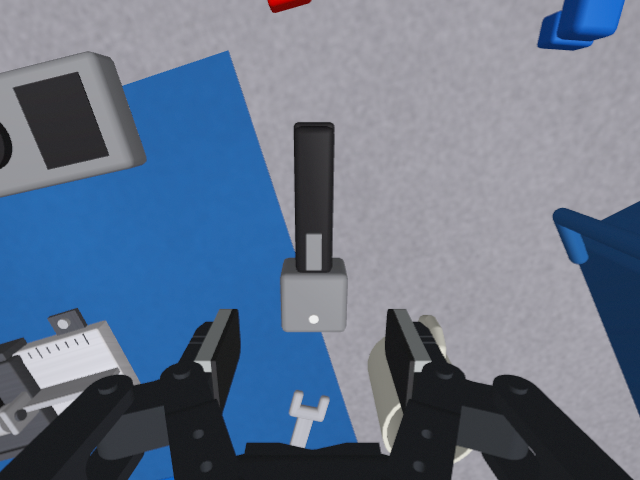

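The scanner rests on its head and heel at its old place. The lever is down, the filter is clamped, and the bystanders show at their original pixels. Handing in.

```bash
python3 -c "
from bench import order;print(order.hand_in())"
```

```text
the job is handed in; nothing more can be done
None
```

I finished all the steps and handed the job in at about 27 s of the 72 s allowed; no verdict is reported.

- **Filter and stop:** The silver filter lies flat between the guides. I slid the stop up until it stalled with the filter clamped home, at about 22 N of push.
- **Lever:** I flipped it to its stop, where the fingers felt about 50 N.
- **Scan:** I held the scanner's window about 8 cm over the label for more than 2 s without drift.
- **Scanner:** I put it back where it had lain. It touched the bench at the same height as at pick-up.

**Last checks:** In the final side, top and wrist pictures the lever is level and the filter is snug between block and end stop. The scanner sits on its head and heel, the bystanders appear unmoved, and the gripper is clear of everything.

**What failed or disagreed:**
- **Finger position:** The first grasp of the filter closed on air above it. The cameras put the shut fingertips about 34 mm behind the reported TCP, not 8 mm ahead as described. I used the measured offset from then on.
- **Camera agreement:** The top and wrist cameras differed by up to about 5 mm. During the scan, the head's position in the side view was about 2 px (roughly 4 mm) off prediction, within the 20 mm allowed.

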